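# Stir the drying milling beads

### The arm

A 6-joint arm with a two-finger parallel gripper is mounted at the origin on the work surface. World frame = base frame: x ahead of the robot, y to its left, z up, the work surface at z = 0. Lengths are in m, angles in rad, forces in N, time in s.
With the tool pointing down it reaches from about 0.35 to 0.775 m from the base axis. Payload 5.5 kg.
Tool frame: the origin (TCP) lies on the mounting face of the last link; the fingertips stand 173 mm ahead of it and the grasp point (between the pads) lies 155 mm ahead of it; z points along the fingers, y is the direction in which the jaws open and shut (so a half turn about z gives the same grasp; the last joint's range is limited). The gripper opens to 85 mm and grips with 20 to 120 N. Pads are 22 mm wide; open, the fingers measure 114 mm over their backs; the gripper's body (76 mm by 85 mm) begins 54 mm behind the grasp point. The pads swing forward as they close: fully open they stand 13 mm farther back than shut.
Start: joints at [0.991, 0.313, 0.046, 1.304, 0, 1.431], TCP at [0.245, 0.52, 0.405] pointing down, gripper open.
Joint ranges: [-2.76, 2.76], [-0.86, 1.69], [-1.03, 1.26], [-2.2, 2.34], [-1.47, 1.5], [-3.14, 3.14]. Speed limits (rad/s): [2.57, 2.57, 3.14, 3.14, 3.14, 3.14].

### API

Orientations are given as a unit quaternion [w, x, y, z].
In Python, from workcell import get_state, eyes, env gives the robot as it stands. The module is installed in compiled form; this text tells all that it offers.
- The arm moves only by the tool carry_out, never from a script. Its argument "motion" is a list of rows, each an object of numbers: "jaw": the opening, from -1 (shut) to 1 (fully open); "tx", "ty", "tz": the shift along the tool's x, y, z in cm; "wx", "wy", "wz": the turn, a rotation vector about the tool's x, y, z in degrees. In form: [{"jaw": .., "tx": .., "ty": .., "tz": .., "wx": .., "wy": .., "wz": ..}, ...]. A call has 1 to 20 rows; each row shifts and turns the commanded pose from where the row before left it, along the tool's axes as they then stand; what a row does not reach is not made up. A row lasts 1/8 s, in which the tool goes at most 62.5 mm and 10.7 degrees, less where a joint would pass 70% of its speed; a pose out of reach is approached as far as the arm can. A call with a gripper value outside its range is refused whole. The fingers move at their own pace and stop on an object; "force" is the grip in N (left out, the last holds). Time passes only in rows, so rows that do not move let the fingers close. It gives the time, the measured TCP pose, the force and the opening at its end, in the units of the state.
- get_state(): the state, without advancing time (a new reading comes with each control period).
- eyes.read_camera(name): name is "scene" or "side" or "wrist"; returns the picture (400x640x3 uint8, blue, green, red); there is no depth.
- eyes.calibration(name): a dict with "K" (3x3 intrinsics, pixels), "camera_from_world" (4x4, takes a point from world to camera coordinates). Camera axes: x right, y up, looking along -z (the intrinsics and any distortion apply to the point x, -y, -z); pixel columns grow to the right and rows downward; lengths in m; the calibration is good to about 2 mm. The wrist camera is an equidistant fisheye: a pixel r from the principal point sees the ray r / f radians off the axis. A picture is of the moment at which its call begins: read the wrist's pose just before it. calibration takes no time and is no camera call; for the wrist camera it gives the pose at the moment of the call.
- env.hand_in(): hands the job in, once; it reports no verdict.
The state is a dict: "clock": time; "joint_pos": joint angles; "qvel": joint speeds; "tau": joint torques, N m; "tcp_pos": TCP position; "orientation": TCP orientation; "wrist_force": force on the tool from outside, world axes, zero at the start; "ft_torque": the same for the moment, N m; "finger_gap": finger opening in m.
Only numpy, scipy, OpenCV 4.12 (cv2) and the standard library are available. Lean on these libraries where they do the work, as an engineer would, in place of code of your own. Each camera call takes 0.05 s, during which the arm holds its last target.

### The job

The washed milling beads are drying in the porcelain dish of the heating mantle, which is off and cold. Take the stirring rod out of the stoneware jar and stir the beads with it, its paddle end down among them, for some three full turns round the dish, and on until most of the beads lie somewhere else than before; no bead may leave the dish. Then stand the rod back in the jar, paddle end down, and let go, leaving the jar where it is and the other things on the bench alone.

Things in the scene. Friction and masses are not known exactly. Their poses are not given: they have to be found in the camera images.
- rod_grip (a point): stirring rod, 220 mm, about 85 g: the point on its axis 185 mm above the foot, in the round beech handle (17 mm across, from 135 mm up to the top); a good place to grip. Below it a steel shaft 10 mm across and, lowest 45 mm, a flat paddle 16 mm wide (along y), 7 mm thick (along x). z points up along the rod. Starts standing in the jar, handle up, leaning about 20 degrees, roughly towards the robot
- rod_foot (a point): centre of the bottom end of the stirring rod's paddle; same axes as rod_grip
- jar: loose stoneware jar in grey-beige with a dark band, open on top, 64 mm across outside, 52 mm inside, 115 mm high, about 0.5 kg; it holds the stirring rod. Origin at the centre of its underside, z up; inner floor 7 mm above the origin
- dish: heating mantle, a fixed grey drum 180 mm across and 96 mm high, with an open white porcelain dish seated in its top: rim 104 mm above the bench and 140 mm across outside; flat round floor 70 mm across, 54 mm above the bench, with sides sloping up at about 45 degrees, then steeper. Origin on the bench under the centre, z up, x away from the robot give or take 0.5 rad
- bead1: milling bead: grey-beige ceramic ball, 20 mm across, 15 g, one of eight alike lying side by side on the dish's floor. Origin at its centre
- bead2: milling bead: grey-beige ceramic ball, 20 mm across, 15 g, one of eight alike lying side by side on the dish's floor. Origin at its centre
- bead3: milling bead: grey-beige ceramic ball, 20 mm across, 15 g, one of eight alike lying side by side on the dish's floor. Origin at its centre
- bead4: milling bead: grey-beige ceramic ball, 20 mm across, 15 g, one of eight alike lying side by side on the dish's floor. Origin at its centre
- bead5: milling bead: grey-beige ceramic ball, 20 mm across, 15 g, one of eight alike lying side by side on the dish's floor. Origin at its centre
- bead6: milling bead: grey-beige ceramic ball, 20 mm across, 15 g, one of eight alike lying side by side on the dish's floor. Origin at its centre
- bead7: milling bead: grey-beige ceramic ball, 20 mm across, 15 g, one of eight alike lying side by side on the dish's floor. Origin at its centre
- bead8: milling bead: grey-beige ceramic ball, 20 mm across, 15 g, one of eight alike lying side by side on the dish's floor. Origin at its centre
- bottle: bystander: brown glass reagent bottle with a white cap, 72 mm across, 160 mm high. Origin at the centre of its underside
- mortar: bystander: white porcelain mortar 110 mm across and 60 mm high, its pestle (part of it) leaning out to 145 mm high. Origin at the centre of its underside

How it is judged:
On the way, in this order (a step that is already met when the one before it is completed fails the run):
1. the rod's foot, down among the beads in the dish, passes the dish's +x (far) side (z of rod_foot in the frame of dish below 0.07 m and x of rod_foot in the frame of dish between 0.013 and 0.06 m and y of rod_foot in the frame of dish between -0.013 and 0.013 m), for 0.03 s.
2. the rod's foot, down among the beads in the dish, passes its -x (near) side (z of rod_foot in the frame of dish below 0.07 m and x of rod_foot in the frame of dish between -0.06 and -0.013 m and y of rod_foot in the frame of dish between -0.013 and 0.013 m), for 0.03 s.
3. the rod's foot, down among the beads in the dish, passes its +y (left) side (z of rod_foot in the frame of dish below 0.07 m and y of rod_foot in the frame of dish between 0.013 and 0.06 m and x of rod_foot in the frame of dish between -0.013 and 0.013 m), for 0.03 s.
4. the rod's foot, down among the beads in the dish, passes its -y (right) side (z of rod_foot in the frame of dish below 0.07 m and y of rod_foot in the frame of dish between -0.06 and -0.013 m and x of rod_foot in the frame of dish between -0.013 and 0.013 m), for 0.03 s.
5. the foot passes the +x side again while at least 6 of the 8 beads lie more than 10 mm from where they were at the start (all of step 1 and distance of any of bead1, bead2, bead3 from where it was at the start of the episode above 0.01 m and distance of any of bead1, bead2, bead4 from where it was at the start of the episode above 0.01 m and distance of any of bead1, bead2, bead5 from where it was at the start of the episode above 0.01 m and distance of any of bead1, bead2, bead6 from where it was at the start of the episode above 0.01 m and distance of any of bead1, bead2, bead7 from where it was at the start of the episode above 0.01 m and distance of any of bead1, bead2, bead8 from where it was at the start of the episode above 0.01 m and distance of any of bead1, bead3, bead4 from where it was at the start of the episode above 0.01 m and distance of any of bead1, bead3, bead5 from where it was at the start of the episode above 0.01 m and distance of any of bead1, bead3, bead6 from where it was at the start of the episode above 0.01 m and distance of any of bead1, bead3, bead7 from where it was at the start of the episode above 0.01 m and distance of any of bead1, bead3, bead8 from where it was at the start of the episode above 0.01 m and distance of any of bead1, bead4, bead5 from where it was at the start of the episode above 0.01 m and distance of any of bead1, bead4, bead6 from where it was at the start of the episode above 0.01 m and distance of any of bead1, bead4, bead7 from where it was at the start of the episode above 0.01 m and distance of any of bead1, bead4, bead8 from where it was at the start of the episode above 0.01 m and distance of any of bead1, bead5, bead6 from where it was at the start of the episode above 0.01 m and distance of any of bead1, bead5, bead7 from where it was at the start of the episode above 0.01 m and distance of any of bead1, bead5, bead8 from where it was at the start of the episode above 0.01 m and distance of any of bead1, bead6, bead7 from where it was at the start of the episode above 0.01 m and distance of any of bead1, bead6, bead8 from where it was at the start of the episode above 0.01 m and distance of any of bead1, bead7, bead8 from where it was at the start of the episode above 0.01 m and distance of any of bead2, bead3, bead4 from where it was at the start of the episode above 0.01 m and distance of any of bead2, bead3, bead5 from where it was at the start of the episode above 0.01 m and distance of any of bead2, bead3, bead6 from where it was at the start of the episode above 0.01 m and distance of any of bead2, bead3, bead7 from where it was at the start of the episode above 0.01 m and distance of any of bead2, bead3, bead8 from where it was at the start of the episode above 0.01 m and distance of any of bead2, bead4, bead5 from where it was at the start of the episode above 0.01 m and distance of any of bead2, bead4, bead6 from where it was at the start of the episode above 0.01 m and distance of any of bead2, bead4, bead7 from where it was at the start of the episode above 0.01 m and distance of any of bead2, bead4, bead8 from where it was at the start of the episode above 0.01 m and distance of any of bead2, bead5, bead6 from where it was at the start of the episode above 0.01 m and distance of any of bead2, bead5, bead7 from where it was at the start of the episode above 0.01 m and distance of any of bead2, bead5, bead8 from where it was at the start of the episode above 0.01 m and distance of any of bead2, bead6, bead7 from where it was at the start of the episode above 0.01 m and distance of any of bead2, bead6, bead8 from where it was at the start of the episode above 0.01 m and distance of any of bead2, bead7, bead8 from where it was at the start of the episode above 0.01 m and distance of any of bead3, bead4, bead5 from where it was at the start of the episode above 0.01 m and distance of any of bead3, bead4, bead6 from where it was at the start of the episode above 0.01 m and distance of any of bead3, bead4, bead7 from where it was at the start of the episode above 0.01 m and distance of any of bead3, bead4, bead8 from where it was at the start of the episode above 0.01 m and distance of any of bead3, bead5, bead6 from where it was at the start of the episode above 0.01 m and distance of any of bead3, bead5, bead7 from where it was at the start of the episode above 0.01 m and distance of any of bead3, bead5, bead8 from where it was at the start of the episode above 0.01 m and distance of any of bead3, bead6, bead7 from where it was at the start of the episode above 0.01 m and distance of any of bead3, bead6, bead8 from where it was at the start of the episode above 0.01 m and distance of any of bead3, bead7, bead8 from where it was at the start of the episode above 0.01 m and distance of any of bead4, bead5, bead6 from where it was at the start of the episode above 0.01 m and distance of any of bead4, bead5, bead7 from where it was at the start of the episode above 0.01 m and distance of any of bead4, bead5, bead8 from where it was at the start of the episode above 0.01 m and distance of any of bead4, bead6, bead7 from where it was at the start of the episode above 0.01 m and distance of any of bead4, bead6, bead8 from where it was at the start of the episode above 0.01 m and distance of any of bead4, bead7, bead8 from where it was at the start of the episode above 0.01 m and distance of any of bead5, bead6, bead7 from where it was at the start of the episode above 0.01 m and distance of any of bead5, bead6, bead8 from where it was at the start of the episode above 0.01 m and distance of any of bead5, bead7, bead8 from where it was at the start of the episode above 0.01 m and distance of any of bead6, bead7, bead8 from where it was at the start of the episode above 0.01 m), for 0.03 s.
At the end, for the whole second after the job is handed in: The rod stands released in the jar, foot down on the jar's inner floor (within 13 mm of it) and leaning at most 34 degrees; the jar stands upright within 40 mm of where it started; all eight beads are in the dish (horizontal distance between each of bead1, bead2, bead3, bead4, bead5, bead6, bead7, bead8 and dish below 0.065 m and z of each of bead1, bead2, bead3, bead4, bead5, bead6, bead7, bead8 in the frame of dish below 0.1 m and horizontal distance between rod_foot and jar below 0.027 m and z of rod_foot in the frame of jar below 0.02 m and angle between rod_grip's own z axis and vertical below 0.6 rad and height (world z) of rod_grip above 0.12 m and angle between jar's own z axis and vertical below 0.1 rad and linear speed of jar below 0.02 m/s and distance of jar from where it was at the start of the episode below 0.04 m); the robot touches nothing.
It fails at once if a bead leaves the dish (horizontal distance between any of bead1, bead2, bead3, bead4, bead5, bead6, bead7, bead8 and dish above 0.072 m).
It fails at once if the beads are moved by the robot's hand instead of the rod (contact force between any of the fingers, the arm and bead1 above 0.5 N or contact force between any of the fingers, the arm and bead2 above 0.5 N or contact force between any of the fingers, the arm and bead3 above 0.5 N or contact force between any of the fingers, the arm and bead4 above 0.5 N or contact force between any of the fingers, the arm and bead5 above 0.5 N or contact force between any of the fingers, the arm and bead6 above 0.5 N or contact force between any of the fingers, the arm and bead7 above 0.5 N or contact force between any of the fingers, the arm and bead8 above 0.5 N).
It fails at once if the jar is shoved more than 40 mm or knocked over (distance of jar from where it was at the start of the episode above 0.04 m or angle between jar's own z axis and vertical above 0.4 rad).
It fails at once if the bottle or the mortar is disturbed (distance of any of bottle, mortar from where it was at the start of the episode above 0.02 m or angle between any of bottle, mortar's own z axis and vertical above 0.2 rad).
It also fails if it takes over 72 s, if anything falls off the work surface, if the arm or the gripper's body presses on something with over 40 N, if the wrist force passes 120 N, or if a joint passes its speed limit or range.

## Working session

There is one attempt and no reset: what is moved stays moved. The work goes in short steps, Python scripts to look and compute and a tool call to move; the robot and the scene stay as the last step left them, time stands still between calls to the robot, and variables do not carry over. Pictures are saved under pics/ and viewed, and the job is handed in when it is done.

Besides the shell and the picture viewer there is one more tool, called after "Request:" as name(argument=value, ...), one argument or row to a line, values as JSON. carry_out: Moves the arm, as the interface text tells. Its arguments: {"type":"object","properties":{"motion":{"type":"array"},"force":{"type":"number"}},"required":["motion"]}

```bash
ls; mkdir -p pics; python3 - <<'E'
from workcell import get_state, eyes, env
import cv2
s=get_state(); print(s)
for n in ["scene","side","wrist"]:
    cv2.imwrite(f"pics/a_{n}.png",eyes.read_camera(n)); c=eyes.calibration(n); print(n,c)
E
```

```text
pics
{'clock': 0.0, 'joint_pos': array([ 9.91370422e-01,  3.14002713e-01,  4.49898171e-02,  1.30360311e+00,
       -3.24701273e-05,  1.43119662e+00]), 'qvel': array([ 0.0016299 , -0.00097832,  0.00113198,  0.00022666,  0.00176155,
        0.00091824]), 'tau': array([-5.33996317e-04, -4.80627072e+01,  2.98534495e+01,  1.93874975e-02,
       -1.55497387e-04, -9.81053148e-06]), 'tcp_pos': array([0.24472917, 0.52010404, 0.4038117 ]), 'orientation': array([-3.04900375e-04,  2.18144711e-01,  9.75916009e-01, -8.57382080e-04]), 'wrist_force': array([0.12604702, 0.50383025, 0.34981505]), 'ft_torque': array([ 0.01564164,  0.00819619, -0.00914635]), 'finger_gap': 0.0854390835206583}
scene {'K': array([[439.12958749,   0.        , 319.04698453],
       [  0.        , 439.12958749, 195.92387449],
       [  0.        ,   0.        ,   1.        ]]), 'camera_from_world': array([[-0.77317205,  0.63399591, -0.01594266,  0.40848476],
       [-0.50836378, -0.60453944,  0.61326857,  0.29361255],
       [ 0.37917179,  0.48226679,  0.78971355, -1.57871946],
       [ 0.        ,  0.        ,  0.        ,  
[... 277 characters left out ...]
56586,  0.3525193 ,  0.87202361, -0.37633096],
       [-0.58594476, -0.64595466,  0.48929675, -0.59111002],
       [ 0.        ,  0.        ,  0.        ,  1.        ]])}
wrist {'K': array([[309.70691629,   0.        , 321.95173587],
       [  0.        , 309.70691629, 199.81898649],
       [  0.        ,   0.        ,   1.        ]]), 'camera_from_world': array([[ 4.25628279e-01,  9.04897624e-01, -9.26637029e-04,
        -5.73954291e-01],
       [-8.56807489e-01,  4.02678760e-01, -3.22072574e-01,
         4.11782892e-02],
       [-2.91069569e-01,  1.37877145e-01,  9.46714529e-01,
        -3.80532784e-01],
       [ 0.00000000e+00,  0.00000000e+00,  0.00000000e+00,
         1.00000000e+00]])}
```

View pics/a_scene.png

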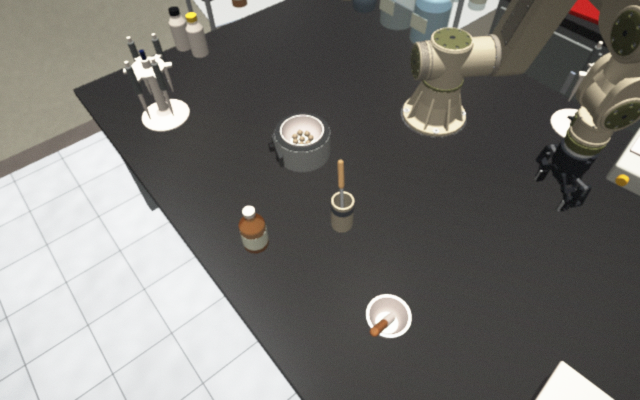

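View pics/a_side.png

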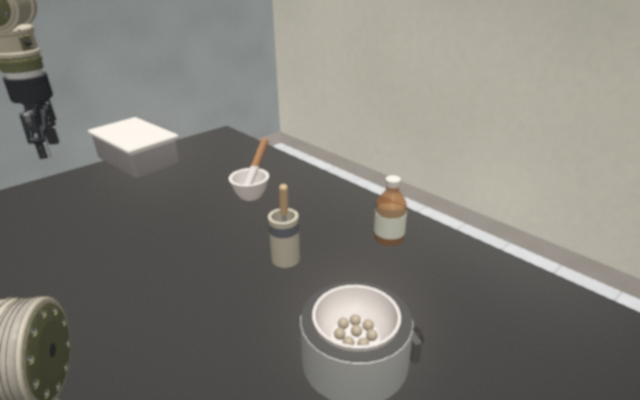

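View pics/a_wrist.png

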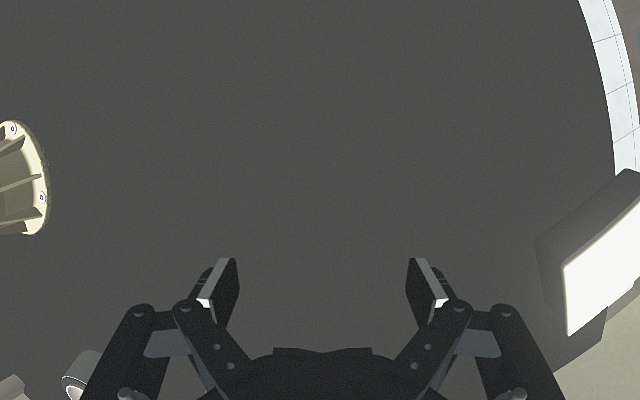

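```bash
cat > h.py <<'E'
import numpy as np, cv2
from workcell import get_state, eyes, env
def ray(n,u,v,c=None):
    c=c or eyes.calibration(n);K=c["K"];T=c["camera_from_world"]
    x=(u-K[0,2])/K[0,0];y=(v-K[1,2])/K[1,1]
    if n=="wrist":
        r=np.hypot(x,y); s=np.sin(r)/r if r>1e-9 else 1; d=np.array([x*s,-y*s,-np.cos(r)])
    else: d=np.array([x,-y,-1.])
    R=T[:3,:3]; o=-R.T@T[:3,3]; d=R.T@d; return o,d/np.linalg.norm(d)
def onz(n,u,v,z,c=None):
    o,d=ray(n,u,v,c); return o+d*(z-o[2])/d[2]
def proj(n,p,c=None):
    c=c or eyes.calibration(n);K=c["K"];T=c["camera_from_world"]
    q=T[:3,:3]@np.asarray(p)+T[:3,3]; x,y,z=q[0],-q[1],-q[2]
    if n=="wrist":
        r=np.hypot(x,y); th=np.arctan2(r,z); return np.array([K[0,2]+K[0,0]*th*x/r,K[1,2]+K[1,1]*th*y/r])
    return np.array([K[0,2]+K[0,0]*x/z,K[1,2]+K[1,1]*y/z])
def tri(a,b):
    A=[];B=[]
    for n,u,v in (a,b):
        o,d=ray(n,u,v);P=np.eye(3)-np.outer(d,d);A.append(P);B.append(P@o)
    p=np.linalg.lstsq(np.vstack(A),np.hstack(B),rcond=None)[0]
    g=[np.linalg.norm(A[i]@p-B[i]) for i in (0,1)]
    return p,max(g)
E
python3 - <<'E'
import cv2
a=cv2.imread("pics/a_scene.png");b=cv2.imread("pics/a_side.png")
cv2.imwrite("pics/z1.png",cv2.resize(a[90:240,250:400],None,fx=4,fy=4,interpolation=2))
cv2.imwrite("pics/z2.png",cv2.resize(b[170:390,240:440],None,fx=2.7,fy=2.7,interpolation=2))
E
```

```text
(no output)
```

View pics/z1.png

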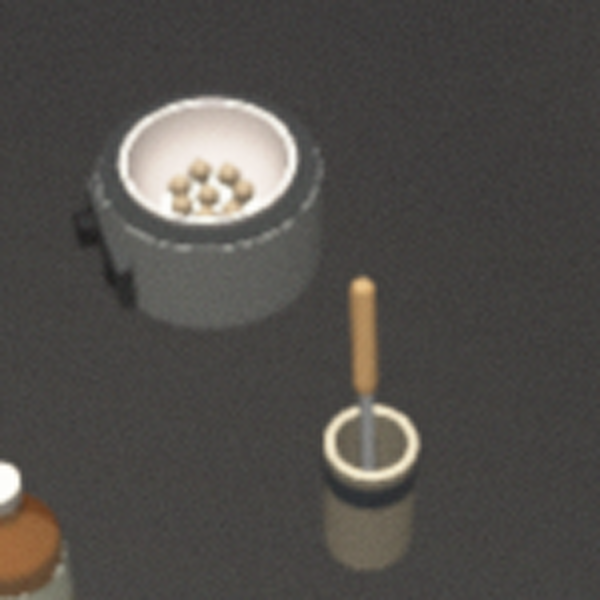

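View pics/z2.png

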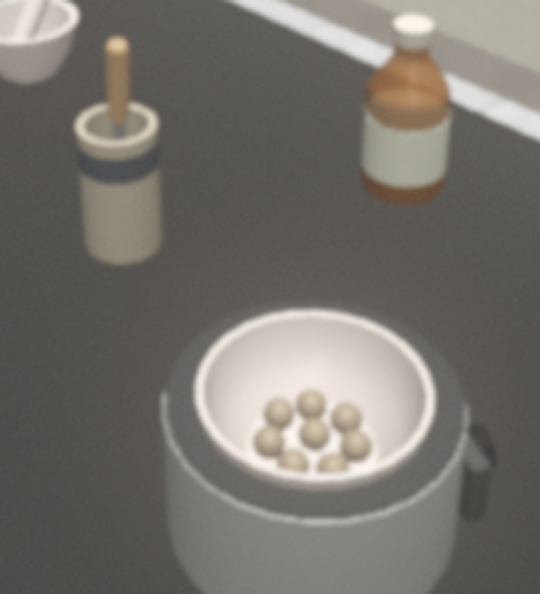

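```bash
python3 - <<'E'
from h import *
def fitc(P):
    A=np.c_[2*P[:,:2],np.ones(len(P))]; s=np.linalg.lstsq(A,(P[:,:2]**2).sum(1),rcond=None)[0]
    return s[:2],np.sqrt(s[2]+s[0]**2+s[1]**2)
for n,box in (("scene",(275,110,330,152)),("side",(305,280,410,355))):
    im=cv2.imread(f"pics/a_{n}.png"); x0,y0,x1,y1=box
    g=cv2.GaussianBlur(im,(3,3),0).min(2)[y0:y1,x0:x1]
    m=((g>120)*255).astype(np.uint8)
    cs,_=cv2.findContours(m,cv2.RETR_EXTERNAL,cv2.CHAIN_APPROX_NONE); c=max(cs,key=cv2.contourArea)
    c=cv2.convexHull(c)[:,0]+[x0,y0]
    P=np.array([onz(n,u,v,0.104) for u,v in c]); print("dish",n,fitc(P),c.min(0),c.max(0))
T=[("rodtop",(340.8,160.7),(283.3,186.3)),("handlebot",(341.5,187.8),(284.1,214.8)),("jarrim",(342.8,201.3),(283.3,218.5)),("dishrim",(302.3,130),(356.7,317.4)),
("cbead",(250+207/4,90+195/4),(240+314/2.7,170+433/2.7))]
for k,a,b in T: print(k,tri(("scene",)+a,("side",)+b))
print("jar@.115",onz("scene",342.8,201.3,.115),onz("side",283.3,218.5,.115))
# beads on plane z=.064 from side
for u,v in [(279,412),(311,404),(346,417),(269,441),(314,433),(355,445),(293,465),(332,470)]:
    print("bead side",onz("side",240+u/2.7,170+v/2.7,.064)[:2].round(4))
for u,v in [(201,170),(229,174),(180,186),(207,195),(244,189),(181,204)]:
    print("bead scene",onz("scene",250+u/4,90+v/4,.064)[:2].round(4))
E
```

```text
dish scene (array([ 0.47148144, -0.15462778]), np.float64(0.07310463058019796)) [279 114] [324 146]
dish side (array([ 0.47009012, -0.15754201]), np.float64(0.07360832526786655)) [311 283] [401 351]
rodtop (array([0.53276618, 0.09912797, 0.2123189 ]), np.float64(0.0014974813924148382))
handlebot (array([0.54776548, 0.1221679 , 0.13203534]), np.float64(0.0014409010179140729))
jarrim (array([0.56241591, 0.14538274, 0.10645009]), np.float64(0.001404637471271892))
dishrim (array([ 0.46862798, -0.15788426,  0.09721217]), np.float64(0.002093935617171879))
cbead (array([ 0.47365913, -0.15500464,  0.0634804 ]), np.float64(0.0009424286501620898))
jar@.115 [0.56572137 0.1509328  0.115     ] [0.55512994 0.13321774 0.115     ]
bead side [ 0.471 -0.129]
bead side [ 0.4904 -0.1379]
bead side [ 0.498  -0.1603]
bead side [ 0.4497 -0.1418]
bead side [ 0.4741 -0.1559]
bead side [ 0.4849 -0.1794]
bead side [ 0.4467 -0.1649]
bead side [ 0.4605 -0.1832]
bead scene [ 0.4593 -0.1798]
bead scene [ 0.4447 -0.1613]
bead scene [ 0.4838 -0.1762]
bead scene [ 0.4733 -0.1539]
bead scene [ 0.4461 -0.1398]
bead scene [ 0.4956 -0.1594]
```

```bash
cat >> h.py <<'E'
from scipy.spatial.transform import Rotation as Ro
from scipy.linalg import logm, expm
def pose(p,R):
    T=np.eye(4);T[:3,:3]=R;T[:3,3]=p;return T
def cur():
    s=get_state();q=s["orientation"];return pose(s["tcp_pos"],Ro.from_quat(np.r_[q[1:],q[0]]).as_matrix())
def rows(T0,T1,n):
    L=np.real(expm(np.real(logm(np.linalg.inv(T0)@T1))/n))
    t=L[:3,3]*100;w=np.degrees(Ro.from_matrix(L[:3,:3]).as_rotvec())
    print(f"n={n} tx {t[0]:.3f} ty {t[1]:.3f} tz {t[2]:.3f} wx {w[0]:.3f} wy {w[1]:.3f} wz {w[2]:.3f}")
E
python3 - <<'E'
from h import *
T=cur(); c=np.linalg.inv(eyes.calibration("wrist")["camera_from_world"])
print(T.round(3)); print((np.linalg.inv(T)@c).round(3))
E
```

```text
[[-0.905  0.426 -0.001  0.245]
 [ 0.426  0.905 -0.001  0.52 ]
 [ 0.    -0.001 -1.     0.404]
 [ 0.     0.     0.     1.   ]]
[[ 0.     0.947  0.322  0.084]
 [ 1.    -0.    -0.    -0.001]
 [-0.     0.322 -0.947  0.031]
 [ 0.     0.     0.     1.   ]]
```

```bash
python3 - <<'E'
from h import *
y=np.array([.98,.2,0]);y/=np.linalg.norm(y);z=np.array([0,0,-1.]);x=np.cross(y,z)
rows(cur(),pose([.535,.11,.49],np.c_[x,y,z]),14)
print(onz("scene",388,315,.06),onz("scene",251,222,.1),onz("side",390,220,.1))
E
```

```text
n=14 tx -3.708 ty -0.311 tz -0.614 wx -0.006 wy 0.002 wz 3.805
[0.68028069 0.44862133 0.06      ] [0.79291839 0.03640749 0.1       ] [ 0.73094238 -0.01027797  0.1       ]
```

Request:
carry_out(
  motion=[
    {"jaw":1,"tx":-3.7,"ty":-0.3,"tz":-0.6,"wz":3.8},
    {"jaw":1,"tx":-3.7,"ty":-0.3,"tz":-0.6,"wz":3.8},
    {"jaw":1,"tx":-3.7,"ty":-0.3,"tz":-0.6,"wz":3.8},
    {"jaw":1,"tx":-3.7,"ty":-0.3,"tz":-0.6,"wz":3.8},
    {"jaw":1,"tx":-3.7,"ty":-0.3,"tz":-0.6,"wz":3.8},
    {"jaw":1,"tx":-3.7,"ty":-0.3,"tz":-0.6,"wz":3.8},
    {"jaw":1,"tx":-3.7,"ty":-0.3,"tz":-0.6,"wz":3.8},
    {"jaw":1,"tx":-3.7,"ty":-0.3,"tz":-0.6,"wz":3.8},
    {"jaw":1,"tx":-3.7,"ty":-0.3,"tz":-0.6,"wz":3.8},
    {"jaw":1,"tx":-3.7,"ty":-0.3,"tz":-0.6,"wz":3.8},
    {"jaw":1,"tx":-3.7,"ty":-0.3,"tz":-0.6,"wz":3.8},
    {"jaw":1,"tx":-3.7,"ty":-0.3,"tz":-0.6,"wz":3.8},
    {"jaw":1,"tx":-3.7,"ty":-0.3,"tz":-0.6,"wz":3.8},
    {"jaw":1,"tx":-3.7,"ty":-0.3,"tz":-0.6,"wz":3.8},
    {"jaw":1},
    {"jaw":1},
  ],
)

```text
invalid input at $.motion[0]: expected keys jaw, tx, ty, tz, wx, wy, wz
```

```bash
cat > snap.py <<'E'
import sys,pickle
from h import *
t=sys.argv[1]
c=eyes.calibration("wrist");im=eyes.read_camera("wrist");cv2.imwrite(f"pics/{t}_w.png",im);pickle.dump(c,open(f"pics/{t}.pkl","wb"))
print(get_state()["clock"],cur().round(4)[:3,:])
E
python3 snap.py b
```

```text
0.2 [[-9.049e-01  4.257e-01 -6.000e-04  2.447e-01]
 [ 4.257e-01  9.049e-01 -9.000e-04  5.202e-01]
 [ 2.000e-04 -1.100e-03 -1.000e+00  4.041e-01]]
```

View pics/b_w.png

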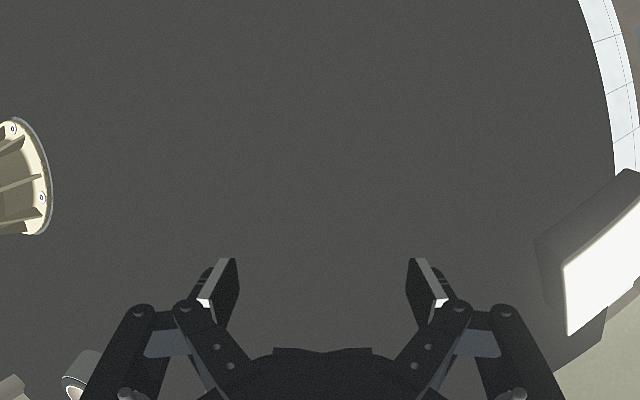

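All keys are needed in every row; nothing has moved yet. Repeating with all of them.

Request:
carry_out(
  motion=[
    {"jaw":1,"tx":-3.7,"ty":-0.3,"tz":-0.6,"wx":0,"wy":0,"wz":3.8},
    {"jaw":1,"tx":-3.7,"ty":-0.3,"tz":-0.6,"wx":0,"wy":0,"wz":3.8},
    {"jaw":1,"tx":-3.7,"ty":-0.3,"tz":-0.6,"wx":0,"wy":0,"wz":3.8},
    {"jaw":1,"tx":-3.7,"ty":-0.3,"tz":-0.6,"wx":0,"wy":0,"wz":3.8},
    {"jaw":1,"tx":-3.7,"ty":-0.3,"tz":-0.6,"wx":0,"wy":0,"wz":3.8},
    {"jaw":1,"tx":-3.7,"ty":-0.3,"tz":-0.6,"wx":0,"wy":0,"wz":3.8},
    {"jaw":1,"tx":-3.7,"ty":-0.3,"tz":-0.6,"wx":0,"wy":0,"wz":3.8},
    {"jaw":1,"tx":-3.7,"ty":-0.3,"tz":-0.6,"wx":0,"wy":0,"wz":3.8},
    {"jaw":1,"tx":-3.7,"ty":-0.3,"tz":-0.6,"wx":0,"wy":0,"wz":3.8},
    {"jaw":1,"tx":-3.7,"ty":-0.3,"tz":-0.6,"wx":0,"wy":0,"wz":3.8},
    {"jaw":1,"tx":-3.7,"ty":-0.3,"tz":-0.6,"wx":0,"wy":0,"wz":3.8},
    {"jaw":1,"tx":-3.7,"ty":-0.3,"tz":-0.6,"wx":0,"wy":0,"wz":3.8},
    {"jaw":1,"tx":-3.7,"ty":-0.3,"tz":-0.6,"wx":0,"wy":0,"wz":3.8},
    {"jaw":1,"tx":-3.7,"ty":-0.3,"tz":-0.6,"wx":0,"wy":0,"wz":3.8},
    {"jaw":1,"tx":0,"ty":0,"tz":0,"wx":0,"wy":0,"wz":0},
    {"jaw":1,"tx":0,"ty":0,"tz":0,"wx":0,"wy":0,"wz":0},
  ],
)

```text
clock: 2.2
tcp_pos: [0.5356, 0.1121, 0.4884]
orientation: [-0.0, 0.632, 0.775, -0.0]
wrist_force: [-0.6, -0.5, -0.5]
finger_gap: 0.0853
```

```bash
python3 snap.py b
```

```text
2.25 [[-2.021e-01  9.794e-01 -6.000e-04  5.355e-01]
 [ 9.794e-01  2.021e-01  4.000e-04  1.125e-01]
 [ 5.000e-04 -5.000e-04 -1.000e+00  4.884e-01]]
```

View pics/b_w.png

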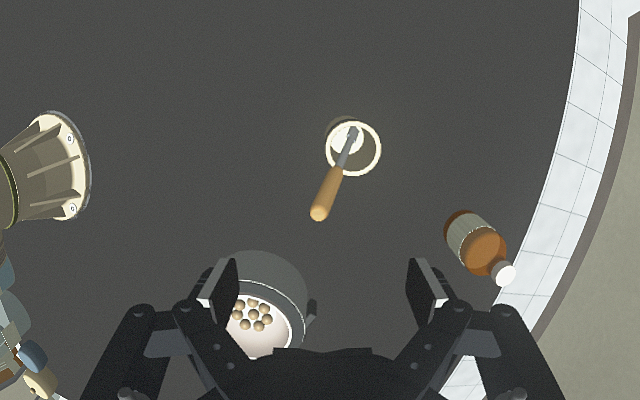

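```bash
python3 - <<'E'
from h import *
import pickle
c=pickle.load(open("pics/b.pkl","rb")); im=cv2.imread("pics/b_w.png")
g=im[110:185,310:400]; m=((g.min(2)>140)*255).astype(np.uint8)
cs,_=cv2.findContours(m,0,1); k=max(cs,key=cv2.contourArea);h=cv2.convexHull(k)[:,0]+[310,110]
print(h.min(0),h.max(0))
P=np.array([onz("wrist",u,v,.115,c)[:2] for u,v in h]);A=np.c_[2*P,np.ones(len(P))];s=np.linalg.lstsq(A,(P**2).sum(1),rcond=None)[0];print("jar",s[:2],np.sqrt(s[2]+s[0]**2+s[1]**2))
for z in (.21,.215,.22): print("top",z,onz("wrist",318,214,z,c))
for z in (.13,.135): print("hb",z,onz("wrist",338,168,z,c))
print("foot?",onz("wrist",352,132,.01,c))
print("sc top",onz("scene",340.8,160.7,.215),onz("side",283.3,186.3,.215))
h2=np.array([onz("wrist",u,v,.104,c)[:2] for u,v in [(253,314)]]);print(onz("wrist",253,315,.064,c))
cv2.imwrite("pics/bz.png",cv2.resize(im[100:230,290:400],None,fx=4.5,fy=4.5,interpolation=2))
E
```

```text
[326 121] [380 175]
jar [0.56330101 0.1457227 ] 0.03139616328088067
top 0.21 [0.53424674 0.09770683 0.21      ]
top 0.215 [0.53391844 0.09963544 0.215     ]
top 0.22 [0.53359014 0.10156405 0.22      ]
hb 0.13 [0.55017108 0.12355895 0.13      ]
hb 0.135 [0.54967984 0.12462166 0.135     ]
foot? [0.57041104 0.15472307 0.01      ]
sc top [0.53320049 0.10180691 0.215     ] [0.53073471 0.09393053 0.215     ]
[ 0.47375303 -0.15767152  0.064     ]
```

View pics/bz.png

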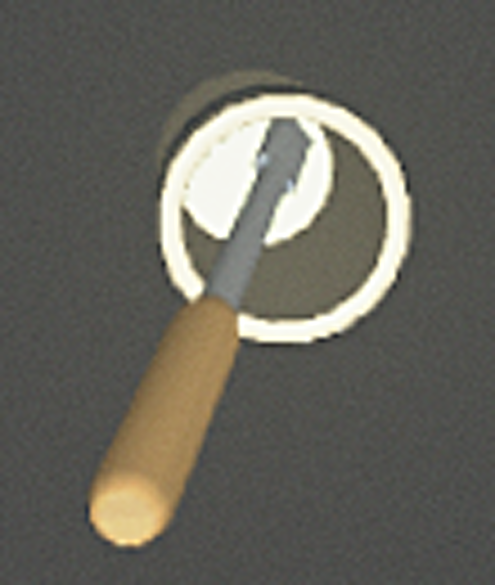

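```bash
cat >> h.py <<'E'
def minrot(a,b):
    a=a/np.linalg.norm(a);b=b/np.linalg.norm(b);v=np.cross(a,b);s=np.linalg.norm(v)
    return np.eye(3) if s<1e-9 else Ro.from_rotvec(v/s*np.arctan2(s,a@b)).as_matrix()
E
python3 - <<'E'
from h import *
import pickle
c=pickle.load(open("pics/b.pkl","rb"))
f=onz("wrist",354,127,.010,c);t=onz("wrist",318.9,213.8,.215,c);hb=onz("wrist",339.1,168.4,.135,c)
print(f,t,hb); u=t-f; print(np.linalg.norm(u)); u/=np.linalg.norm(u)
print("dev hb",np.linalg.norm((hb-f)-u*((hb-f)@u)), (hb-f)@u, np.degrees(np.arccos(u[2])))
u=(t-hb)*.5/np.linalg.norm(t-hb)+.5*u;u/=np.linalg.norm(u);print(u)
g=t-.035*u; T=cur(); R=minrot(T[:3,2],-u)@T[:3,:3]
Tp=pose(g+(.155+.07)*u,R);rows(T,Tp,5); print(Tp.round(4)); print(g)
E
```

```text
[0.57165037 0.16249571 0.01      ] [0.53462354 0.09996485 0.215     ] [0.55092528 0.12443428 0.135     ]
0.2174996416786119
dev hb 0.0018230074406826139 0.1322871049029849 19.51907824922641
[-0.18076117 -0.28731173  0.94062605]
n=5 tx -1.358 ty -1.138 tz 1.675 wx -2.754 wy 2.857 wz 0.000
[[-0.2247  0.9575  0.1808  0.5003]
 [ 0.9431  0.1671  0.2873  0.0454]
 [ 0.2449  0.2351 -0.9406  0.3937]
 [ 0.      0.      0.      1.    ]]
[0.54095018 0.11002076 0.18207809]
```

Request:
carry_out(
  motion=[
    {"jaw":1,"tx":-1.36,"ty":-1.14,"tz":1.68,"wx":-2.75,"wy":2.86,"wz":0},
    {"jaw":1,"tx":-1.36,"ty":-1.14,"tz":1.68,"wx":-2.75,"wy":2.86,"wz":0},
    {"jaw":1,"tx":-1.36,"ty":-1.14,"tz":1.68,"wx":-2.75,"wy":2.86,"wz":0},
    {"jaw":1,"tx":-1.36,"ty":-1.14,"tz":1.68,"wx":-2.75,"wy":2.86,"wz":0},
    {"jaw":1,"tx":-1.36,"ty":-1.14,"tz":1.68,"wx":-2.75,"wy":2.86,"wz":0},
    {"jaw":1,"tx":0,"ty":0,"tz":0,"wx":0,"wy":0,"wz":0},
    {"jaw":1,"tx":0,"ty":0,"tz":0,"wx":0,"wy":0,"wz":0},
  ],
)

```text
clock: 3.12
tcp_pos: [0.5007, 0.0455, 0.3946]
orientation: [-0.02, 0.622, 0.764, 0.171]
wrist_force: [0.7, -0.2, 0.2]
finger_gap: 0.0854
```

```bash
python3 snap.py c; python3 - <<'E'
from h import *
cv2.imwrite("pics/c_s.png",eyes.read_camera("scene")[80:280,220:480]);cv2.imwrite("pics/c_d.png",eyes.read_camera("side")[60:360,180:460])
E
```

```text
3.175 [[-0.2256  0.9571  0.182   0.501 ]
 [ 0.9433  0.1678  0.2866  0.0455]
 [ 0.2437  0.2363 -0.9406  0.3949]]
```

View pics/c_w.png

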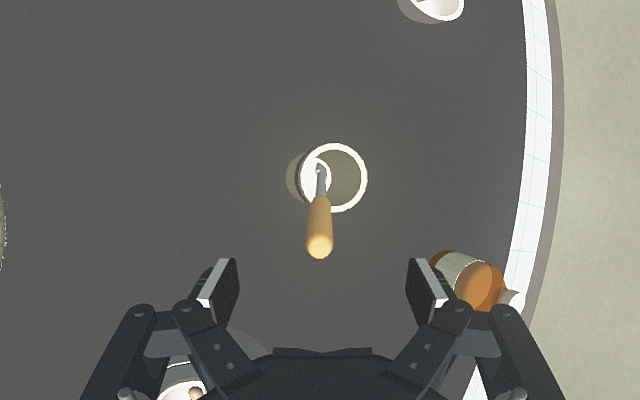

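View pics/c_d.png

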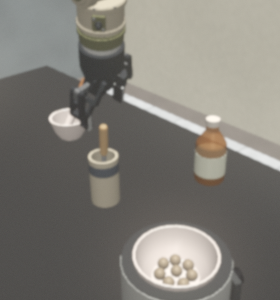

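```bash
python3 - <<'E'
from h import *
import pickle
c=pickle.load(open("pics/c.pkl","rb"));T=cur()
for d in (.19,.275,.405): print(d,proj("wrist",(T@[0,0,d,1])[:3],c))
im=cv2.imread("pics/c_w.png");cv2.imwrite("pics/cz.png",cv2.resize(im[130:270,270:380],None,fx=4,fy=4,interpolation=2))
E
```

```text
0.19 [324.36447683 247.38918448]
0.275 [323.66107013 199.9461331 ]
0.405 [323.14194807 166.03819649]
```

View pics/cz.png

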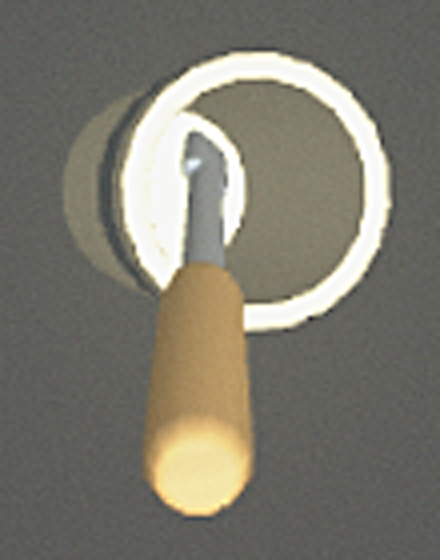

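Request:
carry_out(
  motion=[
    {"jaw":1,"tx":0,"ty":-0.25,"tz":1.0,"wx":0,"wy":0,"wz":0},
    {"jaw":1,"tx":0,"ty":0,"tz":1.5,"wx":0,"wy":0,"wz":0},
    {"jaw":1,"tx":0,"ty":0,"tz":1.5,"wx":0,"wy":0,"wz":0},
    {"jaw":1,"tx":0,"ty":0,"tz":1.5,"wx":0,"wy":0,"wz":0},
    {"jaw":1,"tx":0,"ty":0,"tz":1.5,"wx":0,"wy":0,"wz":0},
    {"jaw":1,"tx":0,"ty":0,"tz":0,"wx":0,"wy":0,"wz":0},
    {"jaw":0,"tx":0,"ty":0,"tz":0,"wx":0,"wy":0,"wz":0},
    {"jaw":-0.3,"tx":0,"ty":0,"tz":0,"wx":0,"wy":0,"wz":0},
    {"jaw":-1,"tx":0,"ty":0,"tz":0,"wx":0,"wy":0,"wz":0},
    {"jaw":-1,"tx":0,"ty":0,"tz":0,"wx":0,"wy":0,"wz":0},
    {"jaw":-1,"tx":0,"ty":0,"tz":0,"wx":0,"wy":0,"wz":0},
    {"jaw":-1,"tx":0,"ty":0,"tz":0,"wx":0,"wy":0,"wz":0},
  ],
  force=60,
)

```text
clock: 4.78
tcp_pos: [0.511, 0.0644, 0.3278]
orientation: [-0.02, 0.622, 0.763, 0.172]
wrist_force: [0.9, -0.7, 3.2]
finger_gap: 0.0156
```

```bash
python3 snap.py d
```

```text
4.825 [[-0.2243  0.9573  0.1824  0.511 ]
 [ 0.9433  0.1663  0.2871  0.0644]
 [ 0.2445  0.2365 -0.9404  0.3278]]
```

View pics/d_w.png

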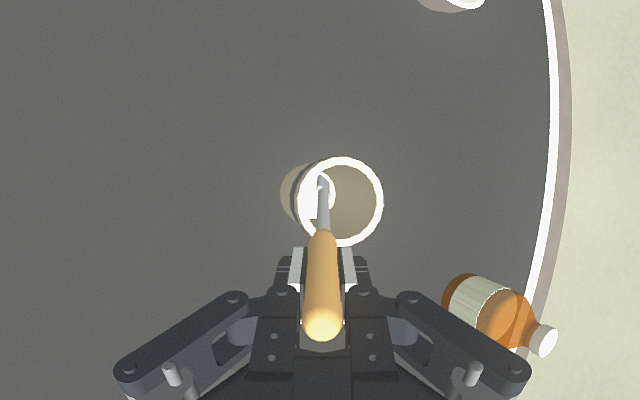

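Request:
carry_out(
  motion=[
    {"jaw":-1,"tx":0,"ty":0,"tz":-0.7,"wx":0,"wy":0,"wz":0},
    {"jaw":-1,"tx":0,"ty":0,"tz":-1.0,"wx":0,"wy":0,"wz":0},
    {"jaw":-1,"tx":0.1,"ty":0.1,"tz":-1.0,"wx":0,"wy":0,"wz":0},
    {"jaw":-1,"tx":0.1,"ty":0.1,"tz":-1.0,"wx":0,"wy":0,"wz":0},
    {"jaw":-1,"tx":0.1,"ty":0.1,"tz":-1.0,"wx":0,"wy":0,"wz":0},
    {"jaw":-1,"tx":0.1,"ty":0.1,"tz":-1.0,"wx":0,"wy":0,"wz":0},
    {"jaw":-1,"tx":0.1,"ty":0.1,"tz":-1.0,"wx":0,"wy":0,"wz":0},
    {"jaw":-1,"tx":0,"ty":0,"tz":-1.0,"wx":0,"wy":0,"wz":0},
    {"jaw":-1,"tx":0,"ty":0,"tz":-1.0,"wx":0,"wy":0,"wz":0},
    {"jaw":-1,"tx":0,"ty":0,"tz":-1.0,"wx":0,"wy":0,"wz":0},
    {"jaw":-1,"tx":0,"ty":0,"tz":-1.0,"wx":0,"wy":0,"wz":0},
    {"jaw":-1,"tx":0,"ty":0,"tz":-1.3,"wx":0,"wy":0,"wz":0},
    {"jaw":-1,"tx":0,"ty":0,"tz":-1.5,"wx":0,"wy":0,"wz":0},
    {"jaw":-1,"tx":0,"ty":0,"tz":-1.5,"wx":0,"wy":0,"wz":0},
    {"jaw":-1,"tx":0,"ty":0,"tz":-0.5,"wx":0,"wy":0,"wz":0},
    {"jaw":-1,"tx":0,"ty":0,"tz":0,"wx":0,"wy":0,"wz":0},
  ],
)

```text
clock: 6.82
tcp_pos: [0.4863, 0.0253, 0.4759]
orientation: [-0.02, 0.623, 0.763, 0.171]
wrist_force: [0.7, 0.2, -0.4]
finger_gap: 0.0157
```

```bash
python3 snap.py e; python3 - <<'E'
from h import *
a=eyes.read_camera("scene");b=eyes.read_camera("side");cv2.imwrite("pics/e_s.png",a);cv2.imwrite("pics/e_d.png",b)
p=cv2.resize(a[60:240,240:420],None,fx=3,fy=3,interpolation=2);q=cv2.resize(b[80:380,230:430],(360,540),interpolation=2)
cv2.imwrite("pics/e_sd.png",np.hstack([p[:, :430],q]))
E
```

```text
6.875 [[-0.2238  0.9576  0.1812  0.4863]
 [ 0.9434  0.1662  0.287   0.0254]
 [ 0.2447  0.2352 -0.9406  0.4754]]
```

View pics/e_w.png

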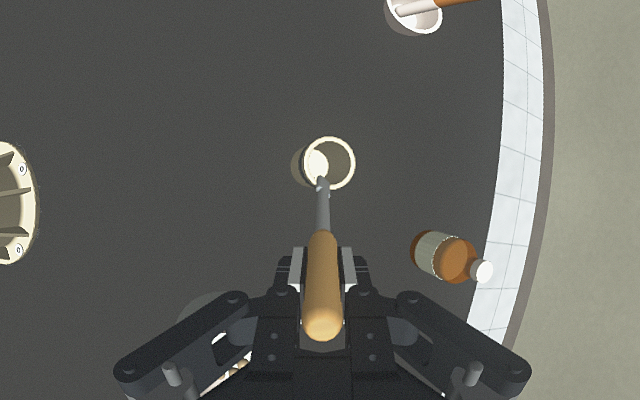

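View pics/e_sd.png

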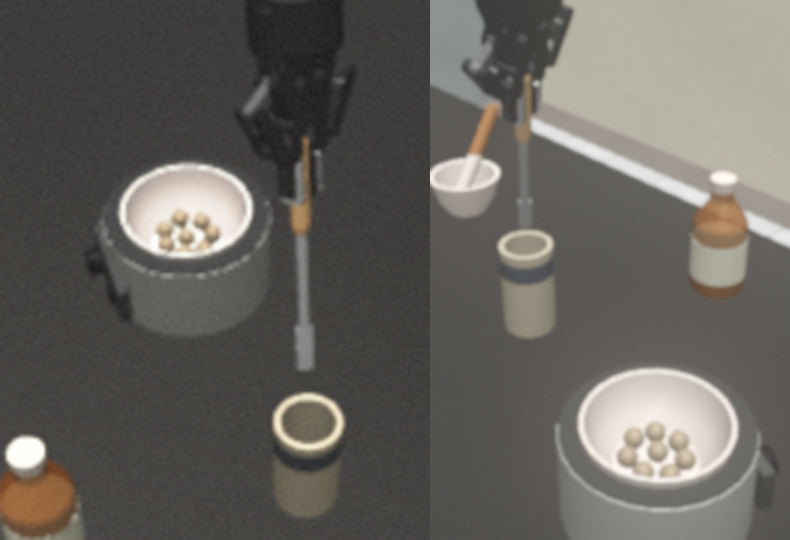

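```bash
python3 - <<'E'
from h import *
import pickle
T=cur(); Ti=np.linalg.inv(T)
p,g=tri(("scene",341.3,182.7),("side",282.8,206.7));print(p,g,(Ti@np.r_[p,1])[:3])
c=pickle.load(open("pics/e.pkl","rb"))
o,d=ray("wrist",322,178,c)
ot=Ti[:3,:3]@o+Ti[:3,3];dt=Ti[:3,:3]@d
print(ot+dt*(.34-ot[2])/dt[2])
print(proj("wrist",(T@[0,0,.34,1])[:3],c))
im=cv2.imread("pics/e_w.png");cv2.imwrite("pics/ez.png",cv2.resize(im[120:350,260:400],None,fx=2.6,fy=2.6,interpolation=2))
E
```

```text
[0.54654294 0.12112005 0.15223859] 0.00017243952279989981 [-0.00245531 -0.00189945  0.34190603]
[1.10025136e-03 2.02062441e-04 3.40000000e-01]
[321.80428514 179.02668793]
```

View pics/ez.png

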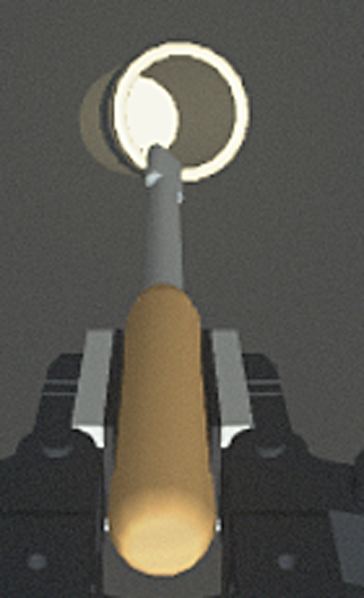

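```bash
python3 - <<'E'
from h import *
T=cur();R=minrot(T[:3,2],np.array([0,0,-1.]))@T[:3,:3]
T1=pose([.484,-.165,.475],R); n=14; rows(T,T1,n)
L=np.real(logm(np.linalg.inv(T)@T1))
for i in range(0,n+1,2): print((T@expm(L*i/n)@[0,0,.341,1])[:3].real.round(3))
print(R)
E
```

```text
n=14 tx -1.320 ty -0.279 tz -0.215 wx 0.978 wy -1.023 wz 0.000
[0.548 0.123 0.154]
[0.539 0.083 0.145]
[0.53  0.042 0.139]
[0.521 0.001 0.134]
[ 0.512 -0.041  0.131]
[ 0.502 -0.082  0.13 ]
[ 0.493 -0.124  0.131]
[ 0.484 -0.165  0.134]
[[-2.01014108e-01  9.79588346e-01  4.41998631e-17]
 [ 9.79588346e-01  2.01014108e-01 -8.54117413e-17]
 [-2.78904576e-17  4.04501404e-17 -1.00000000e+00]]
```

Request:
carry_out(
  motion=[
    {"jaw":-1,"tx":-1.32,"ty":-0.28,"tz":-0.22,"wx":0.98,"wy":-1.02,"wz":0},
    {"jaw":-1,"tx":-1.32,"ty":-0.28,"tz":-0.22,"wx":0.98,"wy":-1.02,"wz":0},
    {"jaw":-1,"tx":-1.32,"ty":-0.28,"tz":-0.22,"wx":0.98,"wy":-1.02,"wz":0},
    {"jaw":-1,"tx":-1.32,"ty":-0.28,"tz":-0.22,"wx":0.98,"wy":-1.02,"wz":0},
    {"jaw":-1,"tx":-1.32,"ty":-0.28,"tz":-0.22,"wx":0.98,"wy":-1.02,"wz":0},
    {"jaw":-1,"tx":-1.32,"ty":-0.28,"tz":-0.22,"wx":0.98,"wy":-1.02,"wz":0},
    {"jaw":-1,"tx":-1.32,"ty":-0.28,"tz":-0.22,"wx":0.98,"wy":-1.02,"wz":0},
    {"jaw":-1,"tx":-1.32,"ty":-0.28,"tz":-0.22,"wx":0.98,"wy":-1.02,"wz":0},
    {"jaw":-1,"tx":-1.32,"ty":-0.28,"tz":-0.22,"wx":0.98,"wy":-1.02,"wz":0},
    {"jaw":-1,"tx":-1.32,"ty":-0.28,"tz":-0.22,"wx":0.98,"wy":-1.02,"wz":0},
    {"jaw":-1,"tx":-1.32,"ty":-0.28,"tz":-0.22,"wx":0.98,"wy":-1.02,"wz":0},
    {"jaw":-1,"tx":-1.32,"ty":-0.28,"tz":-0.22,"wx":0.98,"wy":-1.02,"wz":0},
    {"jaw":-1,"tx":-1.32,"ty":-0.28,"tz":-0.22,"wx":0.98,"wy":-1.02,"wz":0},
    {"jaw":-1,"tx":-1.32,"ty":-0.28,"tz":-0.22,"wx":0.98,"wy":-1.02,"wz":0},
    {"jaw":-1,"tx":0,"ty":0,"tz":0,"wx":0,"wy":0,"wz":0},
    {"jaw":-1,"tx":0,"ty":0,"tz":0,"wx":0,"wy":0,"wz":0},
  ],
)

```text
clock: 8.98
tcp_pos: [0.4839, -0.1651, 0.4761]
orientation: [-0.0, 0.632, 0.775, 0.001]
wrist_force: [-0.4, 0.3, -0.5]
finger_gap: 0.0156
```

```bash
python3 snap.py f; python3 - <<'E'
from h import *
a=eyes.read_camera("scene");b=eyes.read_camera("side");cv2.imwrite("pics/f_s.png",a);cv2.imwrite("pics/f_d.png",b)
p=cv2.resize(a[60:180,240:360],None,fx=3.5,fy=3.5,interpolation=2);q=cv2.resize(b[210:370,290:430],None,fx=2.625,fy=2.625,interpolation=2)
cv2.imwrite("pics/f_sd.png",np.hstack([p,q]))
E
```

```text
9.025 [[-2.013e-01  9.795e-01  4.000e-04  4.838e-01]
 [ 9.795e-01  2.013e-01  1.000e-03 -1.650e-01]
 [ 9.000e-04  6.000e-04 -1.000e+00  4.761e-01]]
```

View pics/f_w.png

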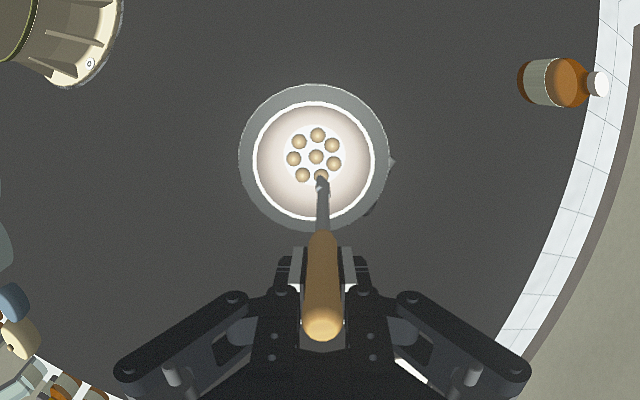

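View pics/f_sd.png

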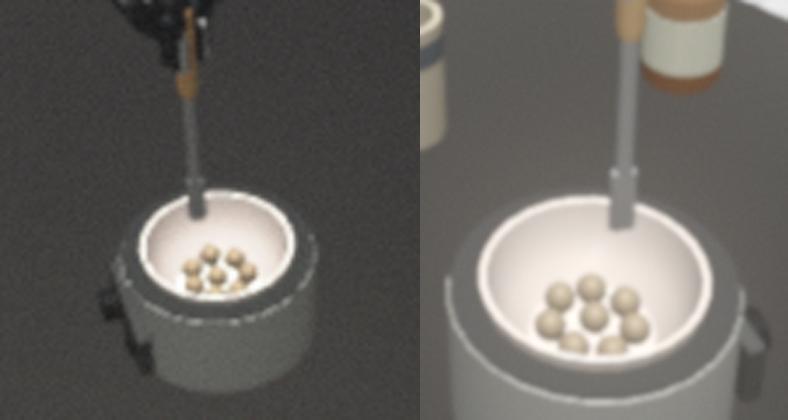

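```bash
python3 - <<'E'
from h import *
import pickle
c=pickle.load(open("pics/f.pkl","rb"));im=cv2.imread("pics/f_w.png")
g=cv2.GaussianBlur(im,(3,3),0).min(2)[90:228,245:385]
m=((g>150)*255).astype(np.uint8);cs,_=cv2.findContours(m,0,1);k=max(cs,key=cv2.contourArea);h=cv2.convexHull(k)[:,0]+[245,90]
h=h[h[:,1]<205]; print(h.min(0),h.max(0))
P=np.array([onz("wrist",u,v,.104,c)[:2] for u,v in h]);A=np.c_[2*P,np.ones(len(P))];s=np.linalg.lstsq(A,(P**2).sum(1),rcond=None)[0];print("dish",s[:2],np.sqrt(s[2]+s[0]**2+s[1]**2))
cc=s[:2]
for u,v in [(317,135),(299,141),(332,145),(293,158),(316,157),(334,163),(302,175),(321,176)]:
    d=onz("wrist",u,v,.064,c)[:2]-cc; print(d.round(4),np.hypot(*d).round(4),np.degrees(np.arctan2(d[1],d[0])).round())
p,g=tri(("scene",240+198/3.5,60+215/3.5),("side",290+(622-420)/2.625,210+229/2.625));print("foot",p,g)
o,d=ray("wrist",321.5,178.5,c);print(o+d*(.136-o[2])/d[2])
E
```

```text
[252 100] [375 199]
dish [ 0.47103489 -0.15600693] 0.07021734131044446
[-0.0012  0.0268] 0.0268 93.0
[-0.0215  0.0151] 0.0263 145.0
[0.0195 0.0183] 0.0267 43.0
[-0.025  -0.0075] 0.0261 -163.0
[ 0.0031 -0.0006] 0.0031 -11.0
[ 0.0267 -0.0036] 0.0269 -8.0
[-0.0098 -0.0269] 0.0287 -110.0
[ 0.0141 -0.0234] 0.0273 -59.0
foot [ 0.48213407 -0.16607756  0.13610504] 0.0017167262767269294
[ 0.48261643 -0.16391953  0.136     ]
```

Request:
carry_out(
  motion=[
    {"jaw":-1,"tx":0,"ty":0,"tz":1.5,"wx":0,"wy":0,"wz":0},
    {"jaw":-1,"tx":0,"ty":0,"tz":2.0,"wx":0,"wy":0,"wz":0},
    {"jaw":-1,"tx":0,"ty":0,"tz":1.5,"wx":0,"wy":0,"wz":0},
    {"jaw":-1,"tx":0,"ty":0,"tz":0.8,"wx":0,"wy":0,"wz":0},
    {"jaw":-1,"tx":0,"ty":0,"tz":0.4,"wx":0,"wy":0,"wz":0},
    {"jaw":-1,"tx":0,"ty":0,"tz":0.4,"wx":0,"wy":0,"wz":0},
    {"jaw":-1,"tx":0,"ty":0,"tz":0.4,"wx":0,"wy":0,"wz":0},
    {"jaw":-1,"tx":0,"ty":0,"tz":0.4,"wx":0,"wy":0,"wz":0},
    {"jaw":-1,"tx":0,"ty":0,"tz":0.2,"wx":0,"wy":0,"wz":0},
    {"jaw":-1,"tx":0,"ty":0,"tz":0,"wx":0,"wy":0,"wz":0},
  ],
)

```text
clock: 10.38
tcp_pos: [0.4837, -0.1651, 0.3997]
orientation: [-0.001, 0.632, 0.775, 0.0]
wrist_force: [0.5, -1.4, -0.5]
finger_gap: 0.0151
```

```bash
cat > sd.py <<'E'
import sys
from h import *
t=sys.argv[1]
a=eyes.read_camera("scene");b=eyes.read_camera("side")
p=cv2.resize(a[60:180,240:360],None,fx=3.5,fy=3.5,interpolation=2);q=cv2.resize(b[210:370,290:430],None,fx=2.625,fy=2.625,interpolation=2)
cv2.imwrite(f"pics/{t}_sd.png",np.hstack([p,q]));s=get_state();print(s["wrist_force"],s["clock"],s["tcp_pos"],s["finger_gap"])
E
python3 sd.py g;python3 snap.py g
```

```text
[ 0.29581239 -1.03390717 -0.59553462] 10.475 [ 0.48387898 -0.16516626  0.4000306 ] 0.015462422871711248
10.525 [[-2.011e-01  9.796e-01  5.000e-04  4.839e-01]
 [ 9.796e-01  2.011e-01  6.000e-04 -1.652e-01]
 [ 4.000e-04  6.000e-04 -1.000e+00  4.002e-01]]
```

View pics/g_sd.png

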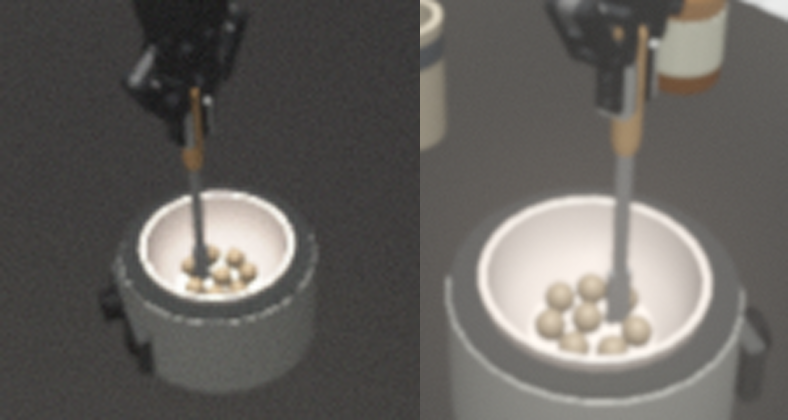

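View pics/g_w.png

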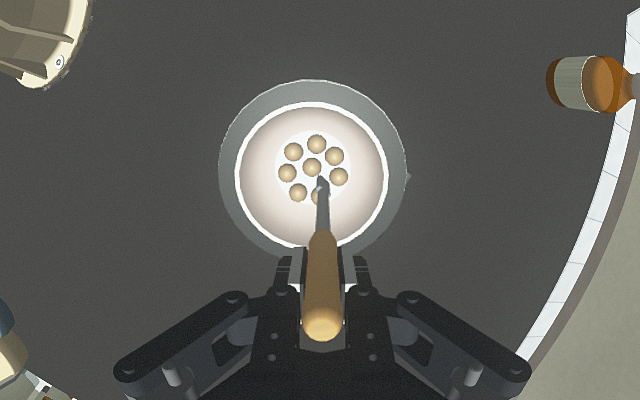

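Request:
carry_out(
  motion=[
    {"jaw":-1,"tx":-0.37,"ty":0.55,"tz":0,"wx":0,"wy":0,"wz":0},
    {"jaw":-1,"tx":0.435,"ty":0.334,"tz":0,"wx":0,"wy":0,"wz":0},
    {"jaw":-1,"tx":0.506,"ty":0.21,"tz":0,"wx":0,"wy":0,"wz":0},
    {"jaw":-1,"tx":0.543,"ty":0.072,"tz":0,"wx":0,"wy":0,"wz":0},
    {"jaw":-1,"tx":0.543,"ty":-0.072,"tz":0,"wx":0,"wy":0,"wz":0},
    {"jaw":-1,"tx":0.506,"ty":-0.21,"tz":0,"wx":0,"wy":0,"wz":0},
    {"jaw":-1,"tx":0.435,"ty":-0.334,"tz":0,"wx":0,"wy":0,"wz":0},
    {"jaw":-1,"tx":0.334,"ty":-0.435,"tz":0,"wx":0,"wy":0,"wz":0},
    {"jaw":-1,"tx":0.21,"ty":-0.506,"tz":0,"wx":0,"wy":0,"wz":0},
    {"jaw":-1,"tx":0.072,"ty":-0.543,"tz":0,"wx":0,"wy":0,"wz":0},
    {"jaw":-1,"tx":-0.072,"ty":-0.543,"tz":0,"wx":0,"wy":0,"wz":0},
    {"jaw":-1,"tx":-0.21,"ty":-0.506,"tz":0,"wx":0,"wy":0,"wz":0},
    {"jaw":-1,"tx":-0.334,"ty":-0.435,"tz":0,"wx":0,"wy":0,"wz":0},
  ],
)

```text
clock: 12.15
tcp_pos: [0.4547, -0.1448, 0.4001]
orientation: [-0.0, 0.632, 0.775, 0.001]
wrist_force: [2.1, 0.0, -0.8]
finger_gap: 0.0158
```

```bash
python3 sd.py i;python3 snap.py i
```

```text
[0.95928796 0.19731496 0.3923964 ] 12.25 [ 0.45476117 -0.14489512  0.40013283] 0.015640259213000853
12.3 [[-2.005e-01  9.797e-01  6.000e-04  4.549e-01]
 [ 9.797e-01  2.005e-01  1.300e-03 -1.448e-01]
 [ 1.100e-03  9.000e-04 -1.000e+00  4.001e-01]]
```

View pics/i_sd.png

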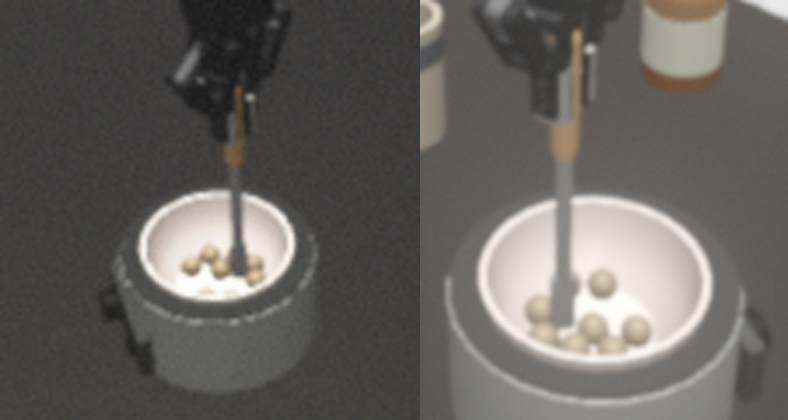

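View pics/i_w.png

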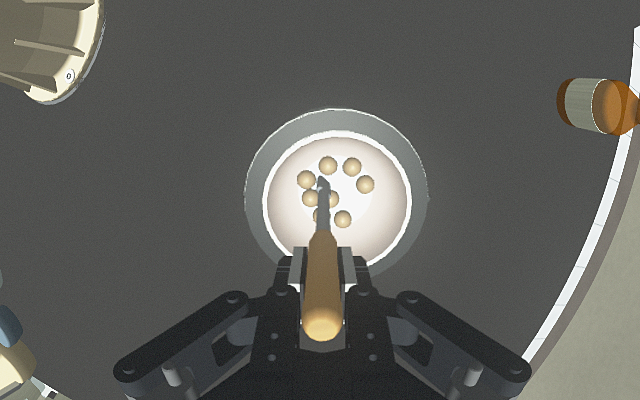

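Request:
carry_out(
  motion=[
    {"jaw":-1,"tx":-0.435,"ty":-0.334,"tz":0,"wx":0,"wy":0,"wz":0},
    {"jaw":-1,"tx":-0.506,"ty":-0.21,"tz":0,"wx":0,"wy":0,"wz":0},
    {"jaw":-1,"tx":-0.543,"ty":-0.072,"tz":0,"wx":0,"wy":0,"wz":0},
    {"jaw":-1,"tx":-0.543,"ty":0.072,"tz":0,"wx":0,"wy":0,"wz":0},
    {"jaw":-1,"tx":-0.506,"ty":0.21,"tz":0,"wx":0,"wy":0,"wz":0},
    {"jaw":-1,"tx":-0.435,"ty":0.334,"tz":0,"wx":0,"wy":0,"wz":0},
    {"jaw":-1,"tx":-0.334,"ty":0.435,"tz":0,"wx":0,"wy":0,"wz":0},
    {"jaw":-1,"tx":-0.21,"ty":0.506,"tz":0,"wx":0,"wy":0,"wz":0},
    {"jaw":-1,"tx":-0.072,"ty":0.543,"tz":0,"wx":0,"wy":0,"wz":0},
    {"jaw":-1,"tx":0.072,"ty":0.543,"tz":0,"wx":0,"wy":0,"wz":0},
    {"jaw":-1,"tx":0.21,"ty":0.506,"tz":0,"wx":0,"wy":0,"wz":0},
    {"jaw":-1,"tx":0.334,"ty":0.435,"tz":0,"wx":0,"wy":0,"wz":0},
    {"jaw":-1,"tx":0.435,"ty":0.334,"tz":0,"wx":0,"wy":0,"wz":0},
    {"jaw":-1,"tx":0.506,"ty":0.21,"tz":0,"wx":0,"wy":0,"wz":0},
    {"jaw":-1,"tx":0.543,"ty":0.072,"tz":0,"wx":0,"wy":0,"wz":0},
    {"jaw":-1,"tx":0.543,"ty":-0.072,"tz":0,"wx":0,"wy":0,"wz":0},
    {"jaw":-1,"tx":0.506,"ty":-0.21,"tz":0,"wx":0,"wy":0,"wz":0},
    {"jaw":-1,"tx":0.435,"ty":-0.334,"tz":0,"wx":0,"wy":0,"wz":0},
    {"jaw":-1,"tx":0.334,"ty":-0.435,"tz":0,"wx":0,"wy":0,"wz":0},
    {"jaw":-1,"tx":0.21,"ty":-0.506,"tz":0,"wx":0,"wy":0,"wz":0},
  ],
)

```text
clock: 14.8
tcp_pos: [0.4736, -0.1354, 0.4005]
orientation: [0.001, 0.632, 0.775, 0.0]
wrist_force: [-0.1, -2.3, 0.5]
finger_gap: 0.0159
```

```bash
python3 sd.py j;python3 snap.py j
```

```text
[ 0.3095173  -2.37857796 -0.35091408] 14.9 [ 0.4733595  -0.13543594  0.40053387] 0.015504421750029638
14.95 [[-2.006e-01  9.797e-01  1.200e-03  4.736e-01]
 [ 9.797e-01  2.006e-01 -7.000e-04 -1.355e-01]
 [-9.000e-04  1.000e-03 -1.000e+00  4.005e-01]]
```

View pics/j_sd.png

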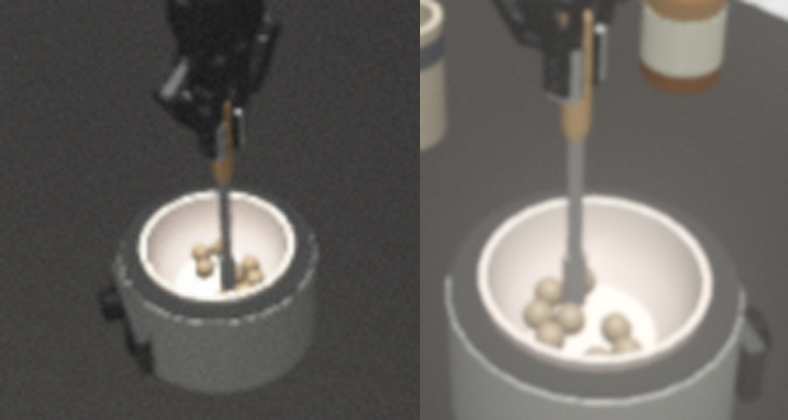

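View pics/j_w.png

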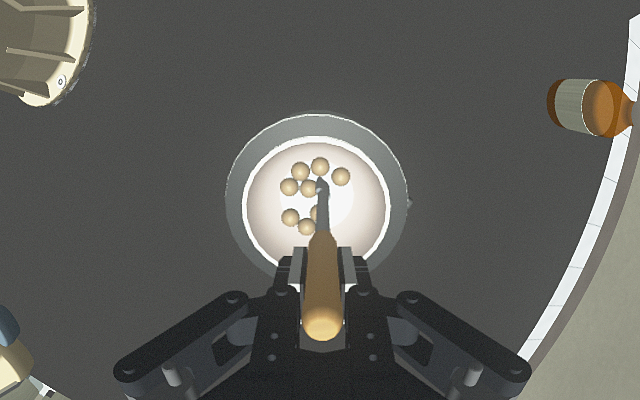

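Request:
carry_out(
  motion=[
    {"jaw":-1,"tx":0.072,"ty":-0.543,"tz":0,"wx":0,"wy":0,"wz":0},
    {"jaw":-1,"tx":-0.072,"ty":-0.543,"tz":0,"wx":0,"wy":0,"wz":0},
    {"jaw":-1,"tx":-0.21,"ty":-0.506,"tz":0,"wx":0,"wy":0,"wz":0},
    {"jaw":-1,"tx":-0.334,"ty":-0.435,"tz":0,"wx":0,"wy":0,"wz":0},
    {"jaw":-1,"tx":-0.435,"ty":-0.334,"tz":0,"wx":0,"wy":0,"wz":0},
    {"jaw":-1,"tx":-0.506,"ty":-0.21,"tz":0,"wx":0,"wy":0,"wz":0},
    {"jaw":-1,"tx":-0.543,"ty":-0.072,"tz":0,"wx":0,"wy":0,"wz":0},
    {"jaw":-1,"tx":-0.543,"ty":0.072,"tz":0,"wx":0,"wy":0,"wz":0},
    {"jaw":-1,"tx":-0.506,"ty":0.21,"tz":0,"wx":0,"wy":0,"wz":0},
    {"jaw":-1,"tx":-0.435,"ty":0.334,"tz":0,"wx":0,"wy":0,"wz":0},
    {"jaw":-1,"tx":-0.334,"ty":0.435,"tz":0,"wx":0,"wy":0,"wz":0},
    {"jaw":-1,"tx":-0.21,"ty":0.506,"tz":0,"wx":0,"wy":0,"wz":0},
    {"jaw":-1,"tx":-0.072,"ty":0.543,"tz":0,"wx":0,"wy":0,"wz":0},
    {"jaw":-1,"tx":0.072,"ty":0.543,"tz":0,"wx":0,"wy":0,"wz":0},
    {"jaw":-1,"tx":0.21,"ty":0.506,"tz":0,"wx":0,"wy":0,"wz":0},
    {"jaw":-1,"tx":0.334,"ty":0.435,"tz":0,"wx":0,"wy":0,"wz":0},
    {"jaw":-1,"tx":0.435,"ty":0.334,"tz":0,"wx":0,"wy":0,"wz":0},
    {"jaw":-1,"tx":0.506,"ty":0.21,"tz":0,"wx":0,"wy":0,"wz":0},
    {"jaw":-1,"tx":0.543,"ty":0.072,"tz":0,"wx":0,"wy":0,"wz":0},
    {"jaw":-1,"tx":0.543,"ty":-0.072,"tz":0,"wx":0,"wy":0,"wz":0},
  ],
)

```text
clock: 17.45
tcp_pos: [0.4911, -0.1468, 0.4003]
orientation: [0.0, 0.632, 0.775, -0.0]
wrist_force: [-4.0, -1.4, -0.2]
finger_gap: 0.0157
```

Request:
carry_out(
  motion=[
    {"jaw":-1,"tx":0.506,"ty":-0.21,"tz":0,"wx":0,"wy":0,"wz":0},
    {"jaw":-1,"tx":0.435,"ty":-0.334,"tz":0,"wx":0,"wy":0,"wz":0},
    {"jaw":-1,"tx":0.334,"ty":-0.435,"tz":0,"wx":0,"wy":0,"wz":0},
    {"jaw":-1,"tx":0.21,"ty":-0.506,"tz":0,"wx":0,"wy":0,"wz":0},
    {"jaw":-1,"tx":0.072,"ty":-0.543,"tz":0,"wx":0,"wy":0,"wz":0},
    {"jaw":-1,"tx":-0.072,"ty":-0.543,"tz":0,"wx":0,"wy":0,"wz":0},
    {"jaw":-1,"tx":-0.21,"ty":-0.506,"tz":0,"wx":0,"wy":0,"wz":0},
    {"jaw":-1,"tx":-0.334,"ty":-0.435,"tz":0,"wx":0,"wy":0,"wz":0},
    {"jaw":-1,"tx":-0.435,"ty":-0.334,"tz":0,"wx":0,"wy":0,"wz":0},
    {"jaw":-1,"tx":-0.506,"ty":-0.21,"tz":0,"wx":0,"wy":0,"wz":0},
    {"jaw":-1,"tx":-0.543,"ty":-0.072,"tz":0,"wx":0,"wy":0,"wz":0},
    {"jaw":-1,"tx":-0.543,"ty":0.072,"tz":0,"wx":0,"wy":0,"wz":0},
    {"jaw":-1,"tx":-0.506,"ty":0.21,"tz":0,"wx":0,"wy":0,"wz":0},
    {"jaw":-1,"tx":-0.435,"ty":0.334,"tz":0,"wx":0,"wy":0,"wz":0},
    {"jaw":-1,"tx":-0.334,"ty":0.435,"tz":0,"wx":0,"wy":0,"wz":0},
  ],
)

```text
clock: 19.32
tcp_pos: [0.4662, -0.1763, 0.4]
orientation: [-0.0, 0.632, 0.775, 0.0]
wrist_force: [-0.2, 0.8, -0.9]
finger_gap: 0.0156
```

```bash
python3 sd.py k;python3 snap.py k
```

```text
[ 0.63074213  0.54512946 -0.18531949] 19.425 [ 0.46641297 -0.17632154  0.39993563] 0.01515448564964765
19.475 [[-2.012e-01  9.796e-01  1.000e-04  4.662e-01]
 [ 9.796e-01  2.012e-01  5.000e-04 -1.762e-01]
 [ 4.000e-04  1.000e-04 -1.000e+00  4.000e-01]]
```

View pics/k_sd.png

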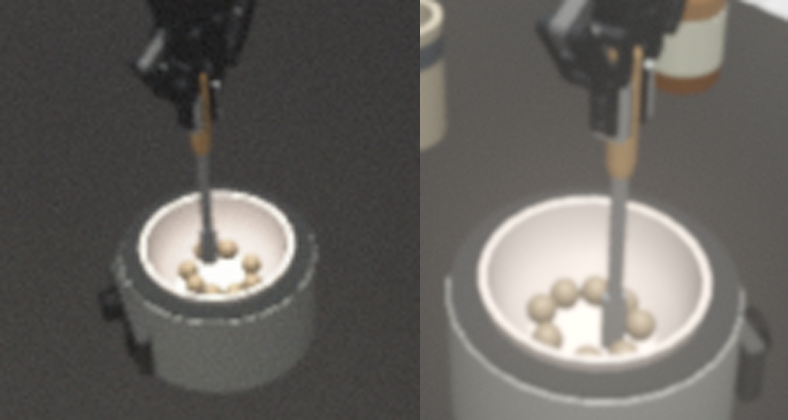

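View pics/k_w.png

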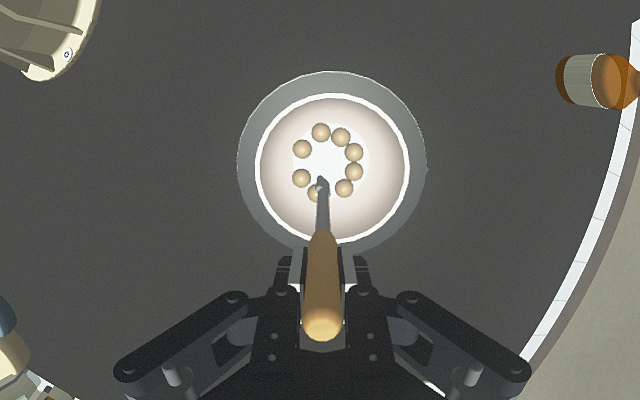

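Request:
carry_out(
  motion=[
    {"jaw":-1,"tx":-0.35,"ty":-0.2,"tz":0,"wx":0,"wy":0,"wz":0},
    {"jaw":-1,"tx":-0.25,"ty":0.602,"tz":0,"wx":0,"wy":0,"wz":0},
    {"jaw":-1,"tx":-0.086,"ty":0.646,"tz":0,"wx":0,"wy":0,"wz":0},
    {"jaw":-1,"tx":0.086,"ty":0.646,"tz":0,"wx":0,"wy":0,"wz":0},
    {"jaw":-1,"tx":0.25,"ty":0.602,"tz":0,"wx":0,"wy":0,"wz":0},
    {"jaw":-1,"tx":0.398,"ty":0.518,"tz":0,"wx":0,"wy":0,"wz":0},
    {"jaw":-1,"tx":0.518,"ty":0.398,"tz":0,"wx":0,"wy":0,"wz":0},
    {"jaw":-1,"tx":0.602,"ty":0.25,"tz":0,"wx":0,"wy":0,"wz":0},
    {"jaw":-1,"tx":0.646,"ty":0.086,"tz":0,"wx":0,"wy":0,"wz":0},
    {"jaw":-1,"tx":0.646,"ty":-0.086,"tz":0,"wx":0,"wy":0,"wz":0},
    {"jaw":-1,"tx":0.602,"ty":-0.25,"tz":0,"wx":0,"wy":0,"wz":0},
  ],
)

```text
clock: 20.85
tcp_pos: [0.4914, -0.1397, 0.4006]
orientation: [0.001, 0.632, 0.775, 0.0]
wrist_force: [-3.0, -3.2, 0.0]
finger_gap: 0.0155
```

```bash
python3 sd.py l;python3 snap.py l
```

```text
[-2.39142797 -2.5410154   0.16250121] 20.95 [ 0.49090397 -0.13922551  0.40054334] 0.01581040039618532
21.0 [[-2.012e-01  9.795e-01  1.100e-03  4.910e-01]
 [ 9.795e-01  2.012e-01  2.000e-04 -1.394e-01]
 [ 0.000e+00  1.100e-03 -1.000e+00  4.005e-01]]
```

View pics/l_w.png

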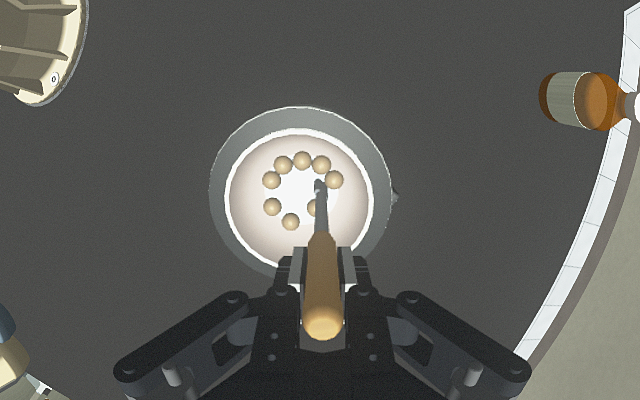

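Request:
carry_out(
  motion=[
    {"jaw":-1,"tx":0.518,"ty":-0.398,"tz":0,"wx":0,"wy":0,"wz":0},
    {"jaw":-1,"tx":0.398,"ty":-0.518,"tz":0,"wx":0,"wy":0,"wz":0},
    {"jaw":-1,"tx":0.25,"ty":-0.602,"tz":0,"wx":0,"wy":0,"wz":0},
    {"jaw":-1,"tx":0.086,"ty":-0.646,"tz":0,"wx":0,"wy":0,"wz":0},
    {"jaw":-1,"tx":-0.086,"ty":-0.646,"tz":0,"wx":0,"wy":0,"wz":0},
    {"jaw":-1,"tx":-0.25,"ty":-0.602,"tz":0,"wx":0,"wy":0,"wz":0},
    {"jaw":-1,"tx":-0.398,"ty":-0.518,"tz":0,"wx":0,"wy":0,"wz":0},
    {"jaw":-1,"tx":-0.518,"ty":-0.398,"tz":0,"wx":0,"wy":0,"wz":0},
    {"jaw":-1,"tx":-0.602,"ty":-0.25,"tz":0,"wx":0,"wy":0,"wz":0},
    {"jaw":-1,"tx":-0.646,"ty":-0.086,"tz":0,"wx":0,"wy":0,"wz":0},
    {"jaw":-1,"tx":-0.646,"ty":0.086,"tz":0,"wx":0,"wy":0,"wz":0},
    {"jaw":-1,"tx":-0.602,"ty":0.25,"tz":0,"wx":0,"wy":0,"wz":0},
    {"jaw":-1,"tx":-0.518,"ty":0.398,"tz":0,"wx":0,"wy":0,"wz":0},
    {"jaw":-1,"tx":-0.398,"ty":0.518,"tz":0,"wx":0,"wy":0,"wz":0},
    {"jaw":-1,"tx":-0.25,"ty":0.602,"tz":0,"wx":0,"wy":0,"wz":0},
    {"jaw":-1,"tx":-0.086,"ty":0.646,"tz":0,"wx":0,"wy":0,"wz":0},
  ],
)

```text
clock: 23.0
tcp_pos: [0.4771, -0.1805, 0.3995]
orientation: [-0.002, 0.632, 0.775, -0.001]
wrist_force: [-4.1, 2.9, 1.0]
finger_gap: 0.0155
```

Request:
carry_out(
  motion=[
    {"jaw":-1,"tx":0.086,"ty":0.646,"tz":0,"wx":0,"wy":0,"wz":0},
    {"jaw":-1,"tx":0.25,"ty":0.602,"tz":0,"wx":0,"wy":0,"wz":0},
    {"jaw":-1,"tx":0.398,"ty":0.518,"tz":0,"wx":0,"wy":0,"wz":0},
    {"jaw":-1,"tx":0.518,"ty":0.398,"tz":0,"wx":0,"wy":0,"wz":0},
    {"jaw":-1,"tx":0.602,"ty":0.25,"tz":0,"wx":0,"wy":0,"wz":0},
    {"jaw":-1,"tx":0.646,"ty":0.086,"tz":0,"wx":0,"wy":0,"wz":0},
    {"jaw":-1,"tx":0.646,"ty":-0.086,"tz":0,"wx":0,"wy":0,"wz":0},
    {"jaw":-1,"tx":0.602,"ty":-0.25,"tz":0,"wx":0,"wy":0,"wz":0},
    {"jaw":-1,"tx":0,"ty":0,"tz":0,"wx":0,"wy":0,"wz":0},
  ],
)

```text
clock: 24.12
tcp_pos: [0.4911, -0.1396, 0.4006]
orientation: [0.001, 0.632, 0.775, -0.0]
wrist_force: [-3.2, -4.2, 0.4]
finger_gap: 0.0157
```

```bash
python3 sd.py m;python3 snap.py m
```

```text
[-2.63591933 -4.2965089   1.76206743] 24.225 [ 0.49125056 -0.13985685  0.40047496] 0.015031226708246258
24.275 [[-2.008e-01  9.796e-01  9.000e-04  4.913e-01]
 [ 9.796e-01  2.008e-01 -6.000e-04 -1.399e-01]
 [-7.000e-04  7.000e-04 -1.000e+00  4.004e-01]]
```

View pics/m_w.png

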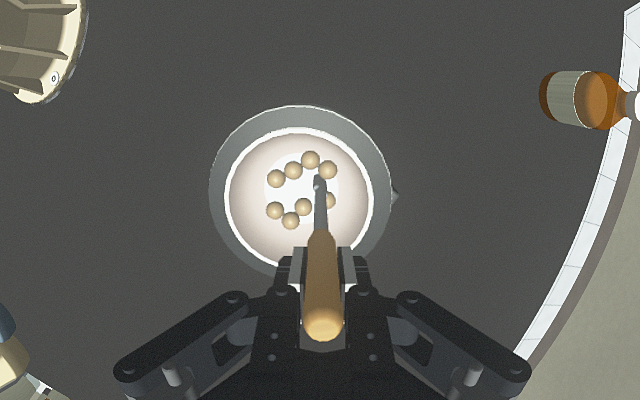

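View pics/m_sd.png

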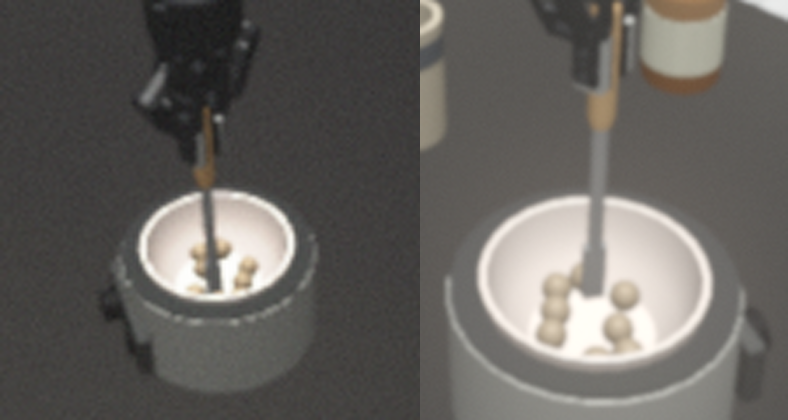

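Request:
carry_out(
  motion=[
    {"jaw":-1,"tx":-0.35,"ty":-0.6,"tz":0,"wx":0,"wy":0,"wz":0},
    {"jaw":-1,"tx":0.373,"ty":-0.286,"tz":0,"wx":0,"wy":0,"wz":0},
    {"jaw":-1,"tx":0.286,"ty":-0.373,"tz":0,"wx":0,"wy":0,"wz":0},
    {"jaw":-1,"tx":0.18,"ty":-0.434,"tz":0,"wx":0,"wy":0,"wz":0},
    {"jaw":-1,"tx":0.062,"ty":-0.465,"tz":0,"wx":0,"wy":0,"wz":0},
    {"jaw":-1,"tx":-0.062,"ty":-0.465,"tz":0,"wx":0,"wy":0,"wz":0},
    {"jaw":-1,"tx":-0.18,"ty":-0.434,"tz":0,"wx":0,"wy":0,"wz":0},
    {"jaw":-1,"tx":-0.286,"ty":-0.373,"tz":0,"wx":0,"wy":0,"wz":0},
    {"jaw":-1,"tx":-0.373,"ty":-0.286,"tz":0,"wx":0,"wy":0,"wz":0},
    {"jaw":-1,"tx":-0.434,"ty":-0.18,"tz":0,"wx":0,"wy":0,"wz":0},
    {"jaw":-1,"tx":-0.465,"ty":-0.062,"tz":0,"wx":0,"wy":0,"wz":0},
    {"jaw":-1,"tx":-0.465,"ty":0.062,"tz":0,"wx":0,"wy":0,"wz":0},
    {"jaw":-1,"tx":-0.434,"ty":0.18,"tz":0,"wx":0,"wy":0,"wz":0},
    {"jaw":-1,"tx":-0.373,"ty":0.286,"tz":0,"wx":0,"wy":0,"wz":0},
    {"jaw":-1,"tx":-0.286,"ty":0.373,"tz":0,"wx":0,"wy":0,"wz":0},
    {"jaw":-1,"tx":-0.18,"ty":0.434,"tz":0,"wx":0,"wy":0,"wz":0},
    {"jaw":-1,"tx":-0.062,"ty":0.465,"tz":0,"wx":0,"wy":0,"wz":0},
    {"jaw":-1,"tx":0.062,"ty":0.465,"tz":0,"wx":0,"wy":0,"wz":0},
    {"jaw":-1,"tx":0.18,"ty":0.434,"tz":0,"wx":0,"wy":0,"wz":0},
    {"jaw":-1,"tx":0.286,"ty":0.373,"tz":0,"wx":0,"wy":0,"wz":0},
  ],
)

```text
clock: 26.78
tcp_pos: [0.4878, -0.1658, 0.4001]
orientation: [-0.0, 0.632, 0.775, 0.0]
wrist_force: [-0.4, 0.2, -0.8]
finger_gap: 0.0155
```

Request:
carry_out(
  motion=[
    {"jaw":-1,"tx":0.373,"ty":0.286,"tz":0,"wx":0,"wy":0,"wz":0},
    {"jaw":-1,"tx":0.434,"ty":0.18,"tz":0,"wx":0,"wy":0,"wz":0},
    {"jaw":-1,"tx":0,"ty":0,"tz":0,"wx":0,"wy":0,"wz":0},
  ],
)

```text
clock: 27.15
tcp_pos: [0.4906, -0.1568, 0.4002]
orientation: [0.0, 0.632, 0.775, 0.0]
wrist_force: [-0.5, -0.3, -1.0]
finger_gap: 0.0153
```

```bash
python3 sd.py o;python3 snap.py o
```

```text
[ 0.26591946  0.02542305 -0.96353948] 27.25 [ 0.49055068 -0.15715695  0.40021136] 0.015608990408018594
27.3 [[-2.010e-01  9.796e-01  6.000e-04  4.905e-01]
 [ 9.796e-01  2.010e-01  4.000e-04 -1.573e-01]
 [ 3.000e-04  7.000e-04 -1.000e+00  4.002e-01]]
```

View pics/o_w.png

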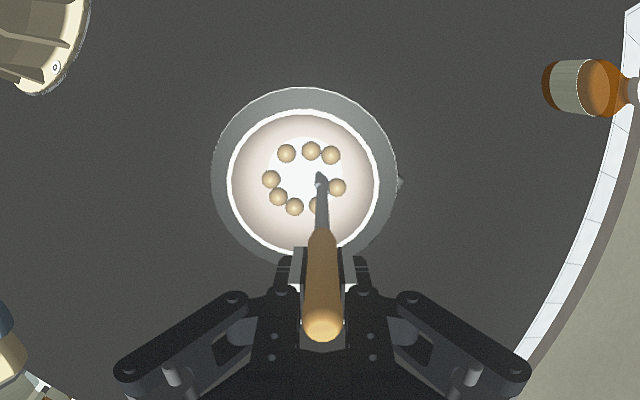

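View pics/o_sd.png

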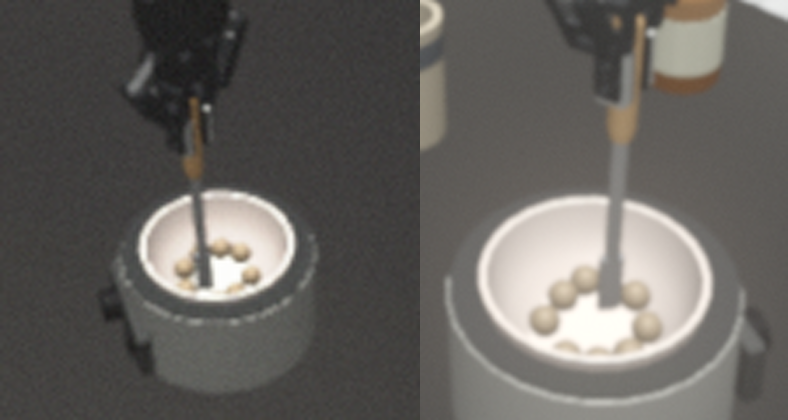

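Request:
carry_out(
  motion=[
    {"jaw":-1,"tx":0,"ty":-0.5,"tz":-0.6,"wx":0,"wy":0,"wz":0},
    {"jaw":-1,"tx":0,"ty":-0.5,"tz":-1.0,"wx":0,"wy":0,"wz":0},
    {"jaw":-1,"tx":0,"ty":0,"tz":-1.5,"wx":0,"wy":0,"wz":0},
    {"jaw":-1,"tx":0,"ty":0,"tz":-2.0,"wx":0,"wy":0,"wz":0},
    {"jaw":-1,"tx":0,"ty":0,"tz":-2.0,"wx":0,"wy":0,"wz":0},
    {"jaw":-1,"tx":0,"ty":0,"tz":-1.5,"wx":0,"wy":0,"wz":0},
    {"jaw":-1,"tx":0,"ty":0,"tz":-0.4,"wx":0,"wy":0,"wz":0},
    {"jaw":-1,"tx":0,"ty":0,"tz":0,"wx":0,"wy":0,"wz":0},
  ],
)

```text
clock: 28.3
tcp_pos: [0.4807, -0.1593, 0.4902]
orientation: [0.0, 0.632, 0.775, 0.0]
wrist_force: [-0.4, -0.6, -2.1]
finger_gap: 0.0155
```

```bash
python3 snap.py p; python3 - <<'E'
from h import *
import pickle
T=cur()
c=pickle.load(open("pics/e.pkl","rb"));im=cv2.imread("pics/e_w.png")
m=((im[125:195,300:365].min(2)>110)*255).astype(np.uint8);cs,_=cv2.findContours(m,0,1);k=max(cs,key=cv2.contourArea);h=cv2.convexHull(k)[:,0]+[300,125];print(h.min(0),h.max(0))
h=h[h[:,0]>303]
P=np.array([onz("wrist",u,v,.115,c)[:2] for u,v in h]);A=np.c_[2*P,np.ones(len(P))];s=np.linalg.lstsq(A,(P**2).sum(1),rcond=None)[0];print("jar@e",s[:2],np.sqrt(s[2]+s[0]**2+s[1]**2))
Re=np.array([[-.2238,.9576,.1812],[.9434,.1662,.287],[.2447,.2352,-.9406]]);U,_,V=np.linalg.svd(Re);Re=U@V
T1=pose([.4863,.0254,.4754],Re);n=14;rows(T,T1,n);L=np.real(logm(np.linalg.inv(T)@T1))
for i in range(0,n+1,2): print((T@expm(L*i/n)@[0,0,.341,1])[:3].real.round(3))
E
```

```text
28.35 [[-2.010e-01  9.796e-01 -2.000e-04  4.807e-01]
 [ 9.796e-01  2.010e-01  9.000e-04 -1.593e-01]
 [ 9.000e-04 -0.000e+00 -1.000e+00  4.897e-01]]
[304 136] [355 194]
jar@e [0.56314142 0.14352951] 0.03286675804569466
n=14 tx 1.266 ty 0.287 tz 0.285 wx -0.982 wy 1.018 wz -0.000
[ 0.481 -0.159  0.149]
[ 0.49  -0.119  0.144]
[ 0.5   -0.078  0.141]
[ 0.51  -0.038  0.14 ]
[0.519 0.003 0.14 ]
[0.529 0.043 0.143]
[0.539 0.083 0.148]
[0.548 0.123 0.155]
```

View pics/p_w.png

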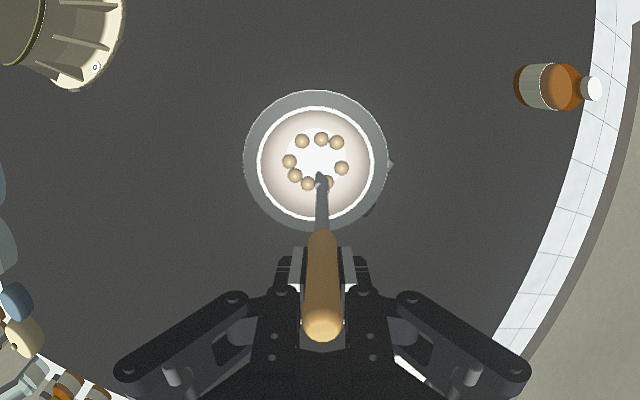

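Request:
carry_out(
  motion=[
    {"jaw":-1,"tx":1.27,"ty":0.29,"tz":0.28,"wx":-0.98,"wy":1.02,"wz":0},
    {"jaw":-1,"tx":1.27,"ty":0.29,"tz":0.28,"wx":-0.98,"wy":1.02,"wz":0},
    {"jaw":-1,"tx":1.27,"ty":0.29,"tz":0.28,"wx":-0.98,"wy":1.02,"wz":0},
    {"jaw":-1,"tx":1.27,"ty":0.29,"tz":0.28,"wx":-0.98,"wy":1.02,"wz":0},
    {"jaw":-1,"tx":1.27,"ty":0.29,"tz":0.28,"wx":-0.98,"wy":1.02,"wz":0},
    {"jaw":-1,"tx":1.27,"ty":0.29,"tz":0.28,"wx":-0.98,"wy":1.02,"wz":0},
    {"jaw":-1,"tx":1.27,"ty":0.29,"tz":0.28,"wx":-0.98,"wy":1.02,"wz":0},
    {"jaw":-1,"tx":1.27,"ty":0.29,"tz":0.28,"wx":-0.98,"wy":1.02,"wz":0},
    {"jaw":-1,"tx":1.27,"ty":0.29,"tz":0.28,"wx":-0.98,"wy":1.02,"wz":0},
    {"jaw":-1,"tx":1.27,"ty":0.29,"tz":0.28,"wx":-0.98,"wy":1.02,"wz":0},
    {"jaw":-1,"tx":1.27,"ty":0.29,"tz":0.28,"wx":-0.98,"wy":1.02,"wz":0},
    {"jaw":-1,"tx":1.27,"ty":0.29,"tz":0.28,"wx":-0.98,"wy":1.02,"wz":0},
    {"jaw":-1,"tx":1.27,"ty":0.29,"tz":0.28,"wx":-0.98,"wy":1.02,"wz":0},
    {"jaw":-1,"tx":1.27,"ty":0.29,"tz":0.28,"wx":-0.98,"wy":1.02,"wz":0},
    {"jaw":-1,"tx":0,"ty":0,"tz":0,"wx":0,"wy":0,"wz":0},
    {"jaw":-1,"tx":0,"ty":0,"tz":0,"wx":0,"wy":0,"wz":0},
  ],
)

```text
clock: 30.35
tcp_pos: [0.4866, 0.0259, 0.4766]
orientation: [-0.021, 0.623, 0.763, 0.171]
wrist_force: [-0.0, -0.3, -0.3]
finger_gap: 0.0155
```

```bash
python3 snap.py q; python3 - <<'E'
from h import *
im=cv2.imread("pics/q_w.png");cv2.imwrite("pics/qz.png",cv2.resize(im[120:250,260:400],None,fx=4,fy=4,interpolation=2))
T=cur();print((T@[0,0,.341,1])[:3])
a=eyes.read_camera("scene");b=eyes.read_camera("side")
p=cv2.resize(a[60:240,240:420],None,fx=3,fy=3,interpolation=2);q=cv2.resize(b[80:380,230:430],(360,540),interpolation=2)
cv2.imwrite("pics/q_sd.png",np.hstack([p[:, :430],q]))
E
```

```text
30.4 [[-0.2237  0.9577  0.1812  0.4866]
 [ 0.9435  0.1661  0.2867  0.0258]
 [ 0.2444  0.2351 -0.9407  0.4766]]
[0.5484028  0.12355284 0.15576964]
```

View pics/qz.png

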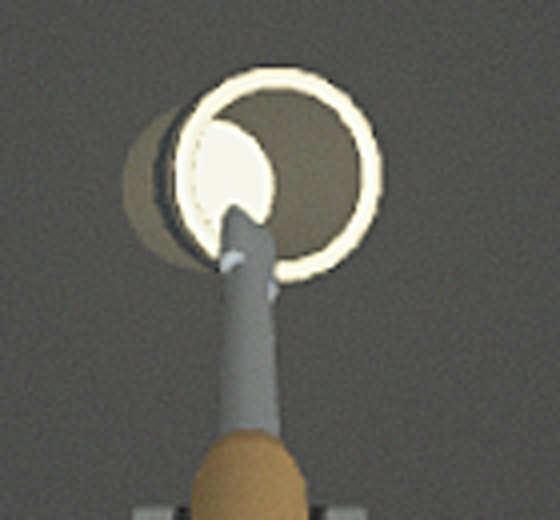

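View pics/q_sd.png

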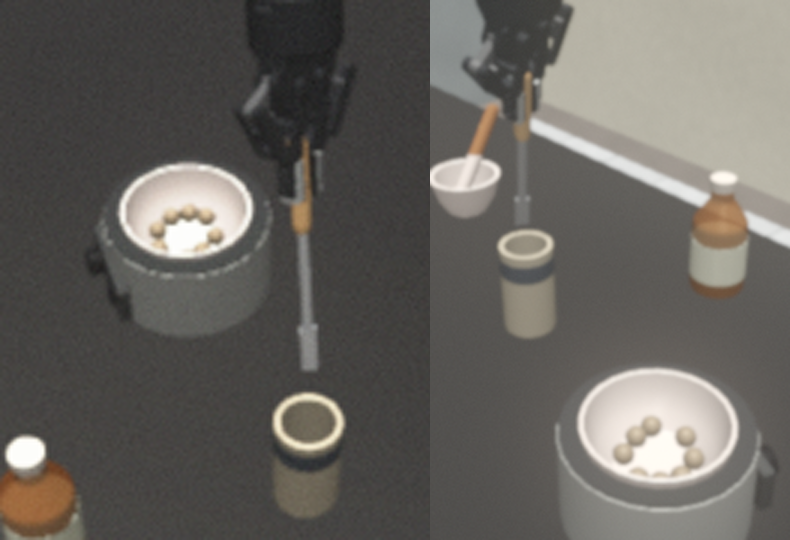

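Request:
carry_out(
  motion=[
    {"jaw":-1,"tx":0,"ty":0,"tz":1.0,"wx":0,"wy":0,"wz":0},
    {"jaw":-1,"tx":0,"ty":0,"tz":1.2,"wx":0,"wy":0,"wz":0},
    {"jaw":-1,"tx":0,"ty":0,"tz":1.2,"wx":0,"wy":0,"wz":0},
    {"jaw":-1,"tx":0,"ty":0,"tz":1.2,"wx":0,"wy":0,"wz":0},
    {"jaw":-1,"tx":0,"ty":0,"tz":1.2,"wx":0,"wy":0,"wz":0},
    {"jaw":-1,"tx":0,"ty":0,"tz":1.2,"wx":0,"wy":0,"wz":0},
    {"jaw":-1,"tx":0,"ty":0,"tz":1.0,"wx":0,"wy":0,"wz":0},
    {"jaw":-1,"tx":0,"ty":0,"tz":0,"wx":0,"wy":0,"wz":0},
  ],
)

```text
clock: 31.5
tcp_pos: [0.5009, 0.0492, 0.4004]
orientation: [-0.021, 0.623, 0.763, 0.171]
wrist_force: [-0.8, 0.5, -1.2]
finger_gap: 0.0155
```

```bash
python3 snap.py r; python3 - <<'E'
from h import *
im=cv2.imread("pics/r_w.png");cv2.imwrite("pics/rz.png",cv2.resize(im[120:260,260:420],None,fx=4,fy=4,interpolation=2))
T=cur();print((T@[0,0,.341,1])[:3],get_state()["wrist_force"])
E
```

```text
31.55 [[-0.2241  0.9577  0.1806  0.501 ]
 [ 0.9433  0.1666  0.2871  0.0491]
 [ 0.2449  0.2347 -0.9407  0.401 ]]
[0.56264015 0.14696951 0.08025532] [ 0.13830343 -0.27353015 -2.02069881]
```

View pics/rz.png

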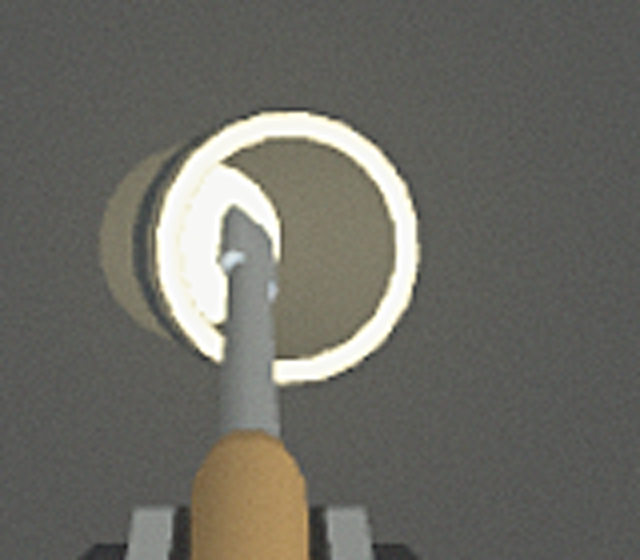

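Request:
carry_out(
  motion=[
    {"jaw":-1,"tx":0,"ty":0,"tz":1.0,"wx":0,"wy":0,"wz":0},
    {"jaw":-1,"tx":-0.1,"ty":-0.1,"tz":1.0,"wx":0,"wy":0,"wz":0},
    {"jaw":-1,"tx":-0.15,"ty":-0.15,"tz":1.0,"wx":0,"wy":0,"wz":0},
    {"jaw":-1,"tx":-0.15,"ty":-0.15,"tz":1.0,"wx":0,"wy":0,"wz":0},
    {"jaw":-1,"tx":-0.1,"ty":-0.1,"tz":1.0,"wx":0,"wy":0,"wz":0},
    {"jaw":-1,"tx":0,"ty":0,"tz":1.0,"wx":0,"wy":0,"wz":0},
    {"jaw":-1,"tx":0,"ty":0,"tz":0.6,"wx":0,"wy":0,"wz":0},
    {"jaw":-1,"tx":0,"ty":0,"tz":0.4,"wx":0,"wy":0,"wz":0},
    {"jaw":-1,"tx":0,"ty":0,"tz":0,"wx":0,"wy":0,"wz":0},
  ],
)

```text
clock: 32.67
tcp_pos: [0.5101, 0.0636, 0.3329]
orientation: [-0.021, 0.623, 0.763, 0.171]
wrist_force: [-0.4, 0.1, -1.1]
finger_gap: 0.0154
```

```bash
python3 snap.py s; python3 - <<'E'
from h import *
im=cv2.imread("pics/s_w.png");cv2.imwrite("pics/sz.png",cv2.resize(im[120:260,260:420],None,fx=4,fy=4,interpolation=2))
T=cur();print((T@[0,0,.341,1])[:3],get_state()["wrist_force"])
E
```

```text
32.725 [[-0.2241  0.9576  0.1813  0.5102]
 [ 0.9434  0.1664  0.2869  0.0635]
 [ 0.2446  0.2353 -0.9406  0.3332]]
[0.57198508 0.16135626 0.01241616] [ 0.08867863  0.59498291 -1.47319789]
```

View pics/sz.png

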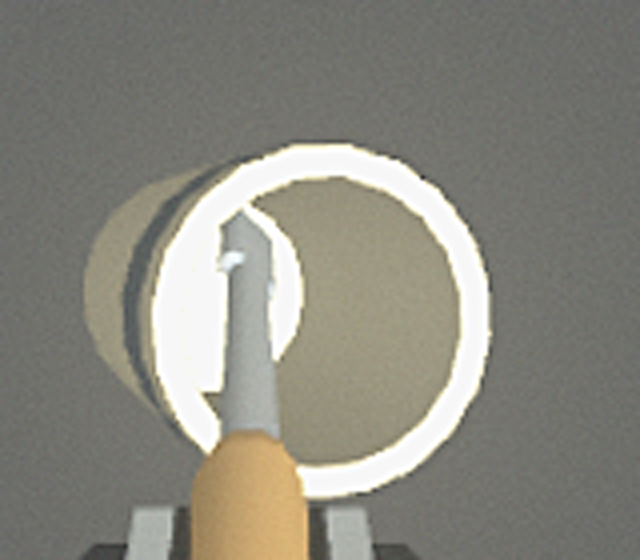

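Request:
carry_out(
  motion=[
    {"jaw":-1,"tx":0,"ty":0,"tz":0.2,"wx":0,"wy":0,"wz":0},
    {"jaw":-1,"tx":0,"ty":0,"tz":0.2,"wx":0,"wy":0,"wz":0},
    {"jaw":-1,"tx":0,"ty":0,"tz":0,"wx":0,"wy":0,"wz":0},
  ],
)

```text
clock: 33.1
tcp_pos: [0.5109, 0.0645, 0.3293]
orientation: [-0.021, 0.623, 0.763, 0.171]
wrist_force: [1.0, -1.0, -0.6]
finger_gap: 0.0161
```

Request:
carry_out(
  motion=[
    {"jaw":-0.4,"tx":0,"ty":0,"tz":0,"wx":0,"wy":0,"wz":0},
    {"jaw":-0.2,"tx":0,"ty":0,"tz":0,"wx":0,"wy":0,"wz":0},
    {"jaw":0.3,"tx":0,"ty":0,"tz":0,"wx":0,"wy":0,"wz":0},
    {"jaw":1,"tx":0,"ty":0,"tz":0,"wx":0,"wy":0,"wz":0},
    {"jaw":1,"tx":0,"ty":0,"tz":0,"wx":0,"wy":0,"wz":0},
    {"jaw":1,"tx":0,"ty":0,"tz":0,"wx":0,"wy":0,"wz":0},
    {"jaw":1,"tx":0,"ty":0,"tz":0,"wx":0,"wy":0,"wz":0},
    {"jaw":1,"tx":0,"ty":0,"tz":0,"wx":0,"wy":0,"wz":0},
  ],
)

```text
clock: 34.1
tcp_pos: [0.5108, 0.0646, 0.3293]
orientation: [-0.021, 0.623, 0.763, 0.171]
wrist_force: [0.2, 0.4, 0.2]
finger_gap: 0.0851
```

```bash
python3 snap.py t
```

```text
34.15 [[-0.2239  0.9576  0.1813  0.5108]
 [ 0.9434  0.1663  0.287   0.0646]
 [ 0.2447  0.2353 -0.9406  0.3294]]
```

View pics/t_w.png

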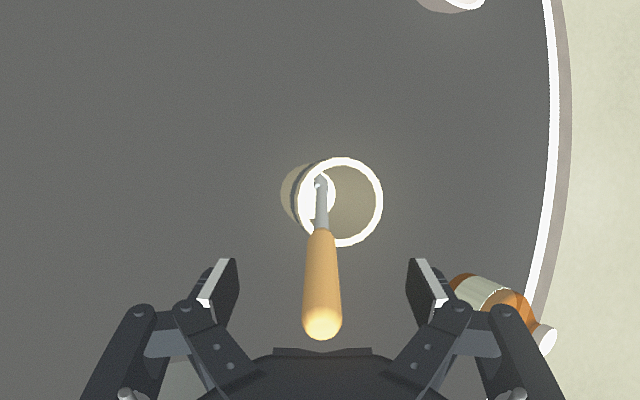

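Released: the rod rests leaning (top at 322,325, foot at 321,180), centred between the open fingers. Retreating along its axis.

Request:
carry_out(
  motion=[
    {"jaw":1,"tx":0,"ty":0,"tz":-0.8,"wx":0,"wy":0,"wz":0},
    {"jaw":1,"tx":0,"ty":0,"tz":-1.5,"wx":0,"wy":0,"wz":0},
    {"jaw":1,"tx":0,"ty":0,"tz":-2.0,"wx":0,"wy":0,"wz":0},
    {"jaw":1,"tx":0,"ty":0,"tz":-2.0,"wx":0,"wy":0,"wz":0},
    {"jaw":1,"tx":0,"ty":0,"tz":-2.0,"wx":0,"wy":0,"wz":0},
    {"jaw":1,"tx":0,"ty":0,"tz":-2.0,"wx":0,"wy":0,"wz":0},
    {"jaw":1,"tx":0,"ty":0,"tz":-2.0,"wx":0,"wy":0,"wz":0},
    {"jaw":1,"tx":0,"ty":0,"tz":-1.0,"wx":0,"wy":0,"wz":0},
    {"jaw":1,"tx":0,"ty":0,"tz":0,"wx":0,"wy":0,"wz":0},
    {"jaw":1,"tx":0,"ty":0,"tz":0,"wx":0,"wy":0,"wz":0},
  ],
)

```text
clock: 35.4
tcp_pos: [0.4866, 0.0265, 0.4539]
orientation: [-0.021, 0.623, 0.763, 0.171]
wrist_force: [-0.1, -0.5, -0.5]
finger_gap: 0.0852
```

```bash
python3 snap.py u; python3 - <<'E'
from h import *
import pickle
a=eyes.read_camera("scene");b=eyes.read_camera("side")
p=cv2.resize(a[60:240,240:420],None,fx=3,fy=3,interpolation=2);q=cv2.resize(b[80:380,230:430],(360,540),interpolation=2)
cv2.imwrite("pics/u_sd.png",np.hstack([p[:, :430],q]))
E
```

```text
35.45 [[-0.2238  0.9579  0.18    0.4866]
 [ 0.9433  0.1664  0.2873  0.0266]
 [ 0.2452  0.2341 -0.9408  0.4537]]
```

View pics/u_w.png

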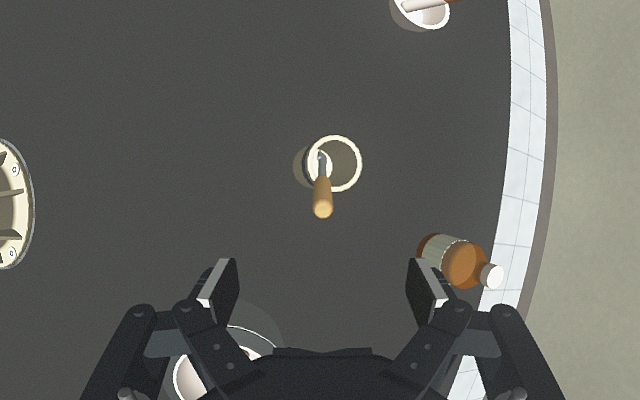

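View pics/u_sd.png

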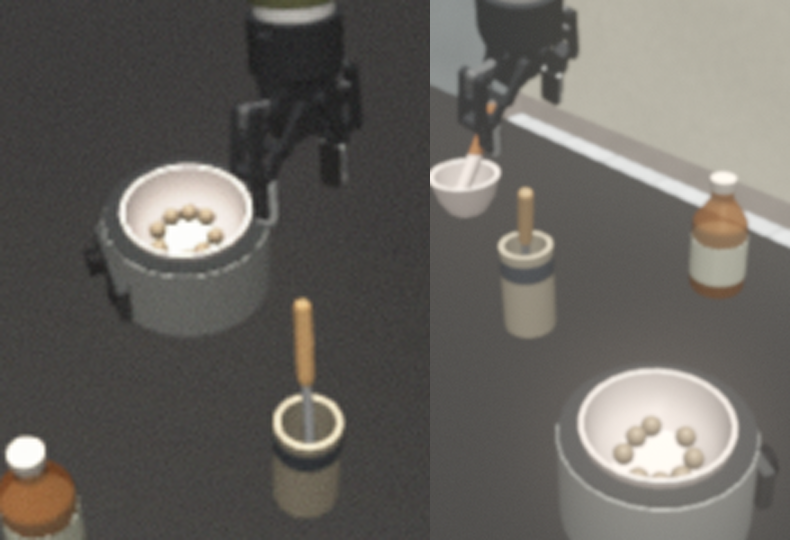

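```bash
python3 - <<'E'
from h import *
import pickle
def P(t,px):
    c=pickle.load(open(f"pics/{t}.pkl","rb"));return np.array([onz("wrist",u,v,.064,c)[:2] for u,v in px])
O=P("f",[(317,135),(299,141),(332,145),(293,158),(316,157),(334,163),(302,175),(321,176)])
for t,px in (("p",[(302,141),(321,139),(337,142),(289,161),(342,168),(294,175),(308,183),(327,182)]),("m",[(276,178),(293,170),(310,160),(328,170),(274,210),(291,220),(303,206),(329,200)]),("l",[(272,180),(283,165),(302,160),(321,164),(334,180),(272,207),(291,221),(314,208)])):
    N=P(t,px);D=np.linalg.norm(N[:,None]-O[None],axis=2);print(t,(D.min(1)*1000).round(1))
    from scipy.optimize import linear_sum_assignment as l
    r,k=l(D>.010,maximize=False);print("max coincidences",8-linear if 0 else int((D<.01).any(1).sum()))
c=pickle.load(open("pics/u.pkl","rb"))
print(tri(("scene",340.7,161.3),("side",283.3,187.2)), "jar", onz("wrist",334,164,.115,c))
E
```

```text
p [ 4.2  3.2  9.4  8.5 10.  13.6  9.8  8.3]
max coincidences 7
m [ 8.1 11.7  9.  10.3 13.8  9.  11.4  4.6]
max coincidences 4
l [12.4  9.7  7.5 15.7 12.1 14.8  9.1  9.7]
max coincidences 4
(array([0.53295662, 0.09927382, 0.21024286]), np.float64(0.0013284794929887475)) jar [0.56234209 0.14391513 0.115     ]
```

```bash
python3 -c "
from workcell import env
print(env.hand_in())"
```

```text
the job is handed in; nothing more can be done
None
```

The rod is back in the jar, the beads have been stirred, and the job is handed in at about 35.5 s on the clock. The hand-in gave no verdict.

**What I did:** I took the rod out of the jar along its lean and lowered the paddle between the beads with its foot about 60 mm above the bench. I then stirred nearly 5 turns at radii of 21, 25 and 18 mm. After that I put the rod back in the jar, paddle end down, released it and withdrew the hand along the rod's axis.

**Last checks:**
- **Beads:** after the rod was lifted out, the wrist view showed all eight in the dish, spread in a ring. The highest wrist force I read was about 5 N.
- **Rod:** it leans as it did at the start. Its top came out at (0.533, 0.099, 0.210), against (0.533, 0.099, 0.212) at the start, so the foot is on or very near the jar floor.
- **Jar:** it is within about 2 mm of where it began.
- **Bottle and mortar:** they look unmoved in the views; I did not measure them.
- **Hand:** it is open and touching nothing.

**Not confirmed:** I could not prove that at least six beads ended more than 10 mm from their own starting places, because the beads look alike and I did not track each one. In two pictures taken just after passes of the far side, four of the eight positions each time were more than 10 mm from every starting place. In the final picture only one clearly was (another was right at 10 mm), because a ring of beads tends to sit on the old spots. The foot passed the far side several times with the beads arranged differently, so I expect this was met, but I did not measure it.

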